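# Clamp the mended celadon tile upright in the bench vise

## Task

Take the gold-seamed celadon tile from its slanted rest and stand it upright on its bottom edge on the vise bed, between the jaws and centred across them, then let go. Then turn the vise's crank clockwise until the sprung pad meets the tile and snugs it, its copper stem pushed about half-way into the sliding jaw and at no time pushed right in. Let go of the crank and leave the other things where they are, standing.

Things in the scene. Friction and masses are not known exactly. Their poses are not given: they have to be found in the camera images.
- tile_center (a point): centre of the loose celadon (grey-green) tile with gold seams: a flat plate 100 mm high (its z, bottom to top edge), 80 mm wide (y), 12 mm thick (x), 200 g. It starts leaning 20 degrees from upright on the slanted rest, top towards the robot. Its upper half stands free on both faces: pinch it there across the thickness, fingers coming down along its slope
- tile: the tile; origin at the centre of its bottom edge, 50 mm below tile_center along the tile's z, same axes
- rest: dark wooden slanted rest, fixed: base 100 x 80 x 10 mm, origin at the centre of its underside, z up. Its back board (56 mm wide) leans 20 degrees from upright towards the rest's -x side and supports the lower 48 mm of the tile, its top 69 mm above the table. The tile's bottom edge starts near rest x = +36 mm, 26 mm above the table
- vise: green cast-iron vise, fixed; origin on the table, z up, x along the screw from crank to fixed jaw. Base x = -75 to +110 mm, 92 mm wide. Steel bed 70 mm wide, top z = 34 mm. Fixed jaw: cork face at x = +70 mm, 36 mm thick, 74 mm wide, top z = 82 mm. Sliding jaw 66 mm wide, 26 mm thick, top z = 81 mm. Screw axis y = 0, z = 62 mm. Bearing block x = -62 to -48 mm, top z = 78 mm
- bed (a point): point on top of the vise bed, 19 mm from the fixed jaw's face, at y = 0 of the vise; axes as the vise. A good place for the tile is upright across the screw, 1 to 3 mm off the fixed jaw's face: its bottom edge's centre near vise x = +62, y = 0, z = 34 mm
- pad_face (a point): centre of the face of the black square pad (36 x 36 mm) of the sliding jaw, 62 mm above the table; axes as the vise. With its spring relaxed the gap from here to the fixed jaw's face is 38 mm minus 2.55 mm per rad of the crank; it starts between 24 and 38 mm
- crank (a joint): turn of the crank, rad (limits -0.6 and 16; starts in 0 to 5.5). At 0 the handle is straight above the screw axis; growing closes the vise (clockwise seen from the crank's end): handle at vise y = -28 mm sin(turn), z = 62 + 28 cos(turn) mm. 16 mm of jaw travel per turn; the crank stays in place. Turns at 0.08 N m (3 N at the handle), 0.12 when the pad presses 15 N; stays where it is left
- crank_grip (a point): centre of the crank's handle: dark wooden sleeve, 16 mm thick, 54 mm long, lying level along the vise's x (x = -82 to -136 mm, this point at -110), 28 mm off the screw axis. It spins freely on its pin: pinch it from above and lead it round the circle without turning the gripper. Its centre comes down to 34 mm above the table. The crank's steel arm is at x = -80 to -72 mm
- pad (a joint): how far the pad is pushed into the sliding jaw, m: 0 relaxed, 0.0125 at its stop; spring 2.5 N per mm, so half-way (6 mm) presses 15 N and takes 2.36 rad of crank after the tile is caught between pad and fixed jaw. The visible copper stem is 12 mm long when relaxed
- cup: celadon teacup with gold seams, 80 mm wide at the rim, 55 mm high, loose bystander; origin at the centre of its underside
- jar: squat lidded red lacquer jar, 80 mm wide, 69 mm high, loose bystander; origin at the centre of its underside
- bamboo: tall open bamboo flower holder with a split, 59 mm wide, 160 mm high, loose bystander; origin at the centre of its underside
- burnisher: agate burnisher lying on its side: wooden handle, brass ferrule, brown stone tip, 130 mm long along its x, 18 mm thick, loose bystander; origin on its underside
- dish: small white dish, 84 mm wide, 18 mm high, loose bystander; origin at the centre of its underside
- resin: amber glass jar with a dark wooden cap, 48 mm wide, 70 mm high, loose bystander; origin at the centre of its underside
There are look-alikes about, which are no part of the job. There is more than one size of the tile; the job needs the largest.

How it is judged (in metres and radians):
On the way, in this order (a step that is already met when the one before it is completed fails the run):
1. the tile stands upright on the vise bed between the jaws, centred within 20 mm across them, let go of, and the pad is not yet pushed in (angle between tile's own z axis and vertical below 0.2 rad and x of tile in the frame of vise between 0.035 and 0.0675 m and y of tile in the frame of vise between -0.02 and 0.02 m and z of tile in the frame of vise between 0.03 and 0.039 m and contact force between the fingers and tile below 0.05 N and value of joint pad below 0.002 m), for 0.2 s.
2. the pad has met the tile and its stem is pushed in by 3 to 9 mm (angle between tile's own z axis and vertical below 0.07 rad and x of tile in the frame of vise between 0.035 and 0.0675 m and y of tile in the frame of vise between -0.02 and 0.02 m and z of tile in the frame of vise between 0.03 and 0.039 m and value of joint pad between 0.003 and 0.009 m), for 0.2 s.
At the end, for the whole second after the job is handed in: the tile stands upright (within 4 degrees), at rest on the vise bed (its foot within 5 mm of the bed's height), centred within 20 mm across the jaws and held between them with the pad pushed in by 3 to 9 mm of its 12.5; the crank at rest and released, and the bystanders upright (all of step 2 and contact force between the fingers and tile below 0.05 N and linear speed of tile below 0.01 m/s and velocity of joint crank between -0.05 and 0.05 rad/s and angle between each of cup, jar, bamboo, burnisher, dish, resin's own z axis and vertical below 0.2 rad); the robot touches nothing.
It fails at once if the pad is pushed right in (past 11.5 mm): the mended tile is overloaded (value of joint pad above 0.0115 m).
It fails at once if a bystander (cup, jar, bamboo holder, burnisher, dish or amber jar) is moved by more than 20 mm (distance of any of cup, jar, bamboo, burnisher, dish, resin from where it was at the start of the episode above 0.02 m).
It also fails if it takes over 72 s, if anything falls off the work surface, if the arm or the gripper's body presses on something with over 40 N, if the wrist force passes 120 N, or if a joint passes its speed limit or range.

## Robot

A 6-joint arm with a two-finger parallel gripper is mounted at the origin on the work surface. World frame = base frame: x ahead of the robot, y to its left, z up, the work surface at z = 0. Lengths are in mm, angles in rad, forces in N, time in s.
With the tool pointing down it reaches from about 375 to 975 mm from the base axis. Payload 3.8 kg.
Tool frame: the origin (TCP) lies midway between the tips of the shut fingers; the grasp point (between the pads) lies 19 mm behind it; z points along the fingers, x is the direction in which the jaws open and shut, and the axes are right-handed (so a half turn about z gives the same grasp; the last joint's range is limited). The gripper opens to 85 mm and grips with 20 to 120 N. Pads are 22 mm wide; open, the fingers measure 114 mm over their backs; the gripper's body (76 mm by 85 mm) begins 54 mm behind the grasp point. The pads swing forward as they close: fully open they stand 13 mm farther back than shut.
Start: joints at [1.306, 0.264, 1.604, -0, 1.274, -0.037], TCP at [152.437, 657.557, 231.28] pointing down, gripper open.
Joint ranges: [-2.63, 2.63], [-0.94, 2.18], [0.31, 2.57], [-1.31, 4.45], [0, 2.66], [-2.55, 2.55]. Speed limits (rad/s): [2.57, 2.57, 3.14, 3.14, 3.14, 3.14].

## Interface

Orientations are given as a unit quaternion [w, x, y, z].
In Python, from plant import robot gives the robot as it stands.
- The arm moves only by the tool play_rows, never from a script. Its argument "deltas" is a list of rows, each an object with "xyz": the shift along the tool's x, y, z in cm, a list of three; "angular": the turn, a rotation vector about the tool's x, y, z in rad, a list of three. A call has 1 to 20 rows; each row is the pose to reach, as a shift and turn from the pose commanded when the call began, along the tool's axes at that moment; what a row does not reach only later rows make up. A row lasts 1/8 s, in which the tool goes at most 62.5 mm and 10.7 degrees, less where a joint would pass 70% of its speed; a pose out of reach is approached as far as the arm can. A call with a gripper value outside its range is refused whole. "claw" is the opening, from 0 (shut) to 1 (fully open), set as the call begins (left out, the last holds). The fingers move at their own pace and stop on an object; the grip force is fixed at half the most. Time passes only in rows, so rows that repeat a pose let the fingers close. It gives the time, the measured TCP pose, the force and the opening at its end, in the units of the state.
- robot.sense(): the state, without advancing time (a new reading comes with each control period).
- robot.grab_frame(name): name is "scene" or "top" or "wrist"; returns (picture, depth): 420x560x3 uint8, red, green, blue; 420x560 float32, mm along the optical axis (not along the pixel's ray), 0 where there is no reading.
- robot.get_calibration(name): a dict with "K" (3x3 intrinsics, pixels), "distortion" ([k1, k2, p1, p2, k3] as OpenCV has them; the pictures are not rectified), "R" (3x3) and "t" (3): a world point X has camera coordinates R X + t; the wrist camera has in their place "mount" (4x4, takes a point from camera to tool coordinates, whose origin is the TCP and whose axes are the tool frame's). Camera axes: x right, y down, z forward; pixel columns grow to the right and rows downward; lengths in mm; the calibration is good to about 2 mm. A picture is of the moment at which its call begins: read the wrist's pose just before it. get_calibration takes no time and is no camera call.
- robot.close_job(): hands the job in, once; it reports no verdict.
The state is a dict: "time_s": time; "joints": joint angles; "qvel": joint speeds; "joint_torque": joint torques, N m; "tcp_pos": TCP position; "ee_rot": TCP orientation; "force": force on the tool from outside, world axes, zero at the start; "ft_torque": the same for the moment, N m; "finger_gap": opening from 0.0 (shut) to 1.0 (fully open).
Only numpy, scipy, OpenCV 4.12 (cv2) and the standard library are available. Lean on these libraries where they do the work, as an engineer would, in place of code of your own. Each camera call takes 0.05 s, during which the arm holds its last target.

## Working session

There is one attempt and no reset: what is moved stays moved. The work goes in short steps, Python scripts to look and compute and a tool call to move; the robot and the scene stay as the last step left them, time stands still between calls to the robot, and variables do not carry over. Pictures are saved under pics/ and viewed, and the job is handed in when it is done.

Besides the shell and the picture viewer there is one more tool, called after ">>>" as name(argument=value, ...) on one line, values as JSON. play_rows: Moves the arm, as the interface text tells. Its arguments: {"type":"object","properties":{"deltas":{"type":"array"},"claw":{"type":"number"}},"required":["deltas"]}

```bash
ls; mkdir -p pics; python3 - <<'E'
from plant import robot
import cv2,numpy as np
print(robot.sense())
for n in ("scene","top","wrist"):
    p,d=robot.grab_frame(n); cv2.imwrite(f"pics/{n}0.png",p[:,:,::-1]); np.save(f"pics/{n}0.npy",d)
    c=robot.get_calibration(n); print(n,{k:np.round(v,4).tolist() for k,v in c.items()}, (d==0).mean())
E
```

```text
pics
{'time_s': 0.0, 'joints': array([ 1.30610099e+00,  2.64762741e-01,  1.60536637e+00, -2.61244316e-05,
        1.27367867e+00, -3.68928638e-02]), 'qvel': array([ 0.00032041, -0.00148389, -0.0003033 ,  0.00033077, -0.00125633,
        0.00027237]), 'joint_torque': array([-3.89337984e-04, -5.15121102e+01, -3.67314720e+01,  1.82220065e-04,
        1.29681602e-02,  3.33585170e-06]), 'tcp_pos': array([152.25725086, 656.86461199, 229.95966834]), 'ee_rot': array([ 6.66683051e-04,  7.82888351e-01,  6.22161236e-01, -8.84525336e-04]), 'force': array([ 0.22635838, -0.81760717,  0.95707918]), 'ft_torque': array([ 0.01411155, -0.02193551, -0.03767828]), 'finger_gap': 0.998464512854232}
scene {'K': [[483.6686, 0.0, 278.8065], [0.0, 483.6686, 205.2204], [0.0, 0.0, 1.0]], 'distortion': [-0.1565, 0.0, 0.0, 0.0, 0.0], 'R': [[0.5149, 0.8572, 0.0142], [0.6387, -0.3725, -0.6733], [-0.5718, 0.3557, -0.7393]], 't': [-303.3081, -316.1276, 1746.2759]} 0.003805272108843537
top {'K': [[514.7477, 0.0, 277.602], [0.0, 514.7477, 217.6044], [0.0, 0.0, 1.0]], 'distortion': [-0.0428, 0.0, 0.0, 0.0, 0.0], 'R': [[0.0129, -0.9999, 0.0012], [-0.9936, -0.0129, -0.1121], [0.1121, 0.0003, -0.9937]], 't': [-31.7645, 588.1944, 1221.2055]} 0.004281462585034013
wrist {'K': [[352.4616, 0.0, 280.3018], [0.0, 352.4616, 209.494], [0.0, 0.0, 1.0]], 'distortion': [-0.0296, 0.0, 0.0, 0.0, 0.0], 'mount': [[1.0, -0.0005, -0.0008, 0.3611], [0.0007, 0.9601, 0.2795, -71.8219], [0.0007, -0.2795, 0.9601, -142.7533], [0.0, 0.0, 0.0, 1.0]]} 0.004000850340136054
```

View pics/scene0.png

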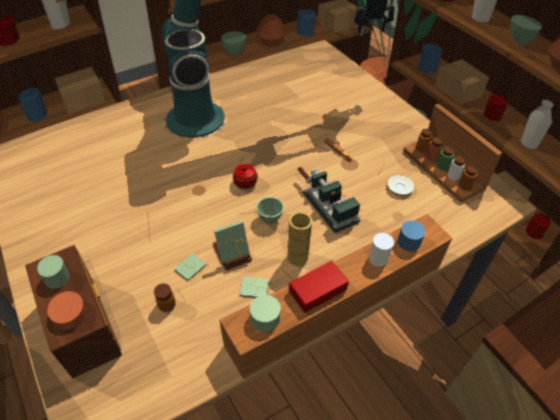

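View pics/top0.png

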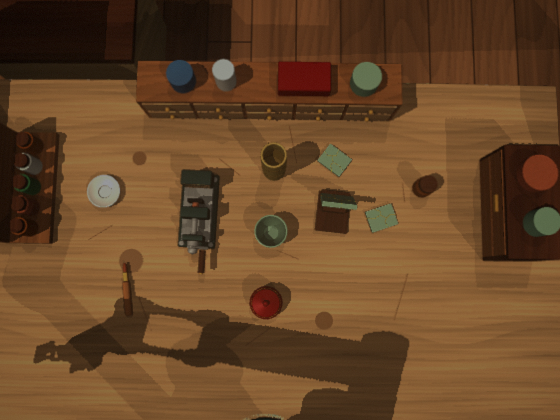

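View pics/wrist0.png

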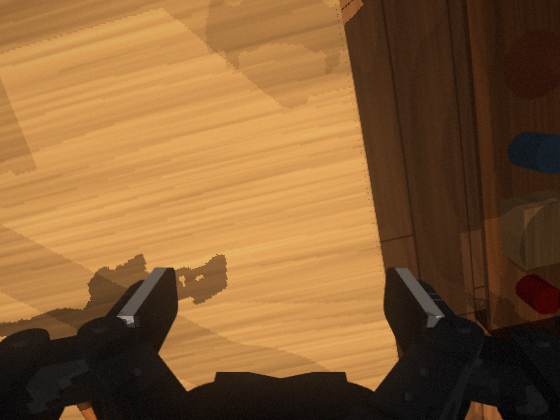

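The scene view shows the tile leaning on its dark rest at (232,240). The candidates are that one, a flat pale tile at (190,267), and a flat pale tile at (254,287). In the top view they are at (340,205), (382,217) and (335,160). The one leaning on the rest fits the description. The vise is at (332,200) in scene and (198,210) in top, with its crank handle at (202,262) in top.

```bash
cat > h.py <<'E'
import numpy as np,cv2
from scipy.spatial.transform import Rotation as R_
def q2R(q): return R_.from_quat([q[1],q[2],q[3],q[0]]).as_matrix()
def camRt(c,state=None):
    if 'R' in c: return np.array(c['R']),np.array(c['t'])
    M=np.array(c['mount']);T=np.eye(4);T[:3,:3]=q2R(state['ee_rot']);T[:3,3]=state['tcp_pos']
    W=np.linalg.inv(T@M);return W[:3,:3],W[:3,3]
def rays(c,px,state=None):
    R,t=camRt(c,state);K=np.array(c['K'],float)
    n=cv2.undistortPoints(np.array(px,float).reshape(-1,1,2),K,np.array(c['distortion'],float)).reshape(-1,2)
    d=np.c_[n,np.ones(len(n))]
    return -R.T@t, d@R   # origin, dirs (scaled to z=1)
def cloud(c,d,state=None):
    v,u=np.mgrid[0:d.shape[0],0:d.shape[1]]
    o,r=rays(c,np.c_[u.ravel(),v.ravel()],state)
    P=o+r*d.reshape(-1,1); P[d.ravel()==0]=np.nan
    return P.reshape(*d.shape,3)
def plane(c,px,z,state=None):
    o,r=rays(c,px,state); return o+r*((z-o[2])/r[:,2])[:,None]
def tri(l):
    A=np.zeros((3,3));b=np.zeros(3)
    for o,r in l:
        r=r/np.linalg.norm(r);M=np.eye(3)-np.outer(r,r);A+=M;b+=M@o
    X=np.linalg.solve(A,b);return X,[np.linalg.norm((np.eye(3)-np.outer(r/np.linalg.norm(r),r/np.linalg.norm(r)))@(X-o)) for o,r in l]
def proj(c,X,state=None):
    R,t=camRt(c,state); return cv2.projectPoints(np.array(X,float).reshape(-1,3),cv2.Rodrigues(R)[0],t,np.array(c['K'],float),np.array(c['distortion'],float))[0].reshape(-1,2)
E
python3 - <<'E'
from plant import robot
from h import *
for n in("top","scene"):
    d=np.load(f"pics/{n}0.npy");c=robot.get_calibration(n);P=cloud(c,d)
    img=cv2.imread(f"pics/{n}0.png")
    pts={"top":dict(table=(300,260),tile=(340,205),flatA=(335,160),flatB=(382,217),fixjaw=(198,178),slj=(195,213),crank=(202,262),cup=(271,231),bamboo=(274,160)),
     "scene":dict(table=(150,250),tile=(232,240),crank=(305,174),fixjaw=(345,207))}[n]
    for k,(u,v) in pts.items(): print(n,k,np.round(P[v,u],1),img[v,u])
    np.save(f"pics/{n}P.npy",P)
    b={"top":(170,150,400,290),"scene":(200,150,370,280)}[n]
    s=img[b[1]:b[3],b[0]:b[2]];s=cv2.resize(s,None,fx=3.4,fy=3.4,interpolation=cv2.INTER_CUBIC);cv2.imwrite(f"pics/{n}crop.png",s);print(s.shape)
E
```

```text
top table [487.3 -81.2  -3.3] [ 61 109 149]
top tile [ 609.5 -165.8  119.5] [ 82 117 104]
top flatA [ 738.9 -166.7    9.9] [ 83 119 104]
top flatB [ 596.8 -285.     3.9] [ 80 117 108]
top fixjaw [674.5 165.   83.6] [32 45 44]
top slj [591.8 170.3  78.3] [33 43 44]
top crank [477.9 154.9  48.1] [17 32 56]
top cup [557.8  -8.2   7.2] [ 74 105  94]
top bamboo [711.5 -14.2 121.5] [18 37 51]
(476, 782, 3)
scene table [ 480.7 -358.4   -2.7] [119 187 233]
scene tile [ 624.7 -166.5   79.1] [59 87 83]
scene crank [490.1 152.2  53.3] [36 58 98]
scene fixjaw [679.1 162.1  77.6] [ 88 103  85]
(442, 578, 3)
```

View pics/topcrop.png

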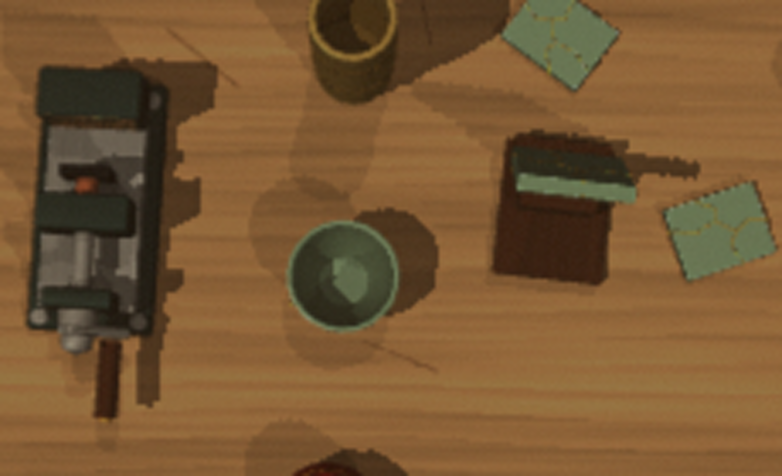

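View pics/scenecrop.png

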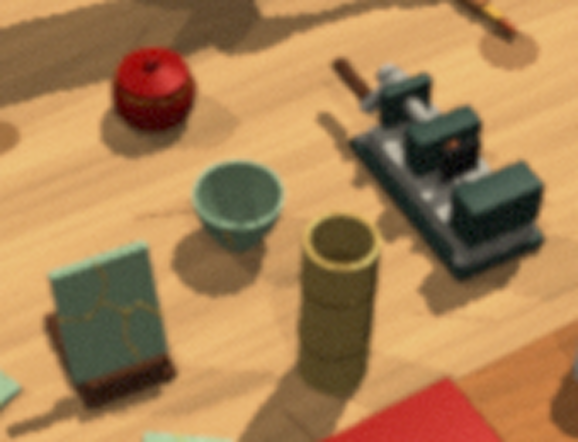

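```bash
cat > mv.py <<'E'
# commanded-pose bookkeeping: python3 mv.py tgt x y z az tilt  -> prints deltas ; 'done dx dy dz rx ry rz' commits
import sys,json,os
from h import *
F='cmd.json'
def load():
    if os.path.exists(F):
        j=json.load(open(F));return np.array(j['p']),np.array(j['R'])
    return np.array([152.437,657.557,231.28]),q2R([6.7e-4*0,.782888,.622161,0])
def pose(az,tilt):
    # tool x at azimuth az(deg); tilt: tool z leans towards +tool-x azimuth by tilt deg
    a=np.radians(az);h=np.array([np.cos(a),np.sin(a),0]);k=np.array([0,0,1.]);t=np.radians(tilt)
    z=np.sin(t)*h-np.cos(t)*k;x=np.cos(t)*h+np.sin(t)*k
    return np.c_[x,np.cross(z,x),z]
def commit(xyz,ang):
    p,R=load();p=p+R@(np.array(xyz)*10);R=R@R_.from_rotvec(ang).as_matrix()
    json.dump(dict(p=p.tolist(),R=R.tolist()),open(F,'w'));print('cmd',p.round(2))
if __name__=='__main__':
    v=list(map(float,sys.argv[2:]))
    if sys.argv[1]=='tgt':
        p,R=load();T=pose(v[3],v[4]);print('xyz',np.round(R.T@(np.array(v[:3])-p)/10,3).tolist(),'ang',np.round(R_.from_matrix(R.T@T).as_rotvec(),4).tolist())
    else: commit(v[:3],v[3:6])
E
python3 mv.py tgt 590 -120 300 -5 0
```

```text
xyz [-65.866, 60.185, -6.872] ang [0.0, 0.0, 1.4303]
```

>>> play_rows(deltas=[{"xyz": [-4,4,-6.9],"angular": [0,0,0.1]},{"xyz": [-65.9,60.2,-6.9],"angular": [0,0,1.43]},{"xyz": [-65.9,60.2,-6.9],"angular": [0,0,1.43]},{"xyz": [-65.9,60.2,-6.9],"angular": [0,0,1.43]},{"xyz": [-65.9,60.2,-6.9],"angular": [0,0,1.43]},{"xyz": [-65.9,60.2,-6.9],"angular": [0,0,1.43]},{"xyz": [-65.9,60.2,-6.9],"angular": [0,0,1.43]},{"xyz": [-65.9,60.2,-6.9],"angular": [0,0,1.43]},{"xyz": [-65.9,60.2,-6.9],"angular": [0,0,1.43]},{"xyz": [-65.9,60.2,-6.9],"angular": [0,0,1.43]},{"xyz": [-65.9,60.2,-6.9],"angular": [0,0,1.43]},{"xyz": [-65.9,60.2,-6.9],"angular": [0,0,1.43]},{"xyz": [-65.9,60.2,-6.9],"angular": [0,0,1.43]},{"xyz": [-65.9,60.2,-6.9],"angular": [0,0,1.43]},{"xyz": [-65.9,60.2,-6.9],"angular": [0,0,1.43]},{"xyz": [-65.9,60.2,-6.9],"angular": [0,0,1.43]},{"xyz": [-65.9,60.2,-6.9],"angular": [0,0,1.43]},{"xyz": [-65.9,60.2,-6.9],"angular": [0,0,1.43]},{"xyz": [-65.9,60.2,-6.9],"angular": [0,0,1.43]},{"xyz": [-65.9,60.2,-6.9],"angular": [0,0,1.43]}])

```text
time_s: 2.65
tcp_pos: [589.9, -119.6, 300.6]
ee_rot: [0.0, 0.999, -0.043, 0.0]
force: [0.1, 0.2, 0.1]
finger_gap: 1.0
```

```bash
python3 mv.py done -65.9 60.2 -6.9 0 0 1.43
cat > snap.py <<'E'
import sys,pickle
from plant import robot
from h import *
n,name=sys.argv[1:3]
s=robot.sense();p,d=robot.grab_frame(n);c=robot.get_calibration(n)
cv2.imwrite(f"pics/{name}.png",p[:,:,::-1]);pickle.dump((s,p,d,c),open(f"pics/{name}.pkl","wb"))
print(s['time_s'],s['tcp_pos'].round(1),s['ee_rot'].round(4),s['joints'].round(3),s['force'].round(1))
E
python3 snap.py wrist w1
```

```text
cmd [ 590.06 -120.37  300.28]
2.65 [ 589.9 -119.6  300.6] [ 0.000e+00  9.991e-01 -4.290e-02  2.000e-04] [-0.241  0.091  1.679  0.     1.371 -0.156] [0.1 0.2 0.1]
```

View pics/w1.png

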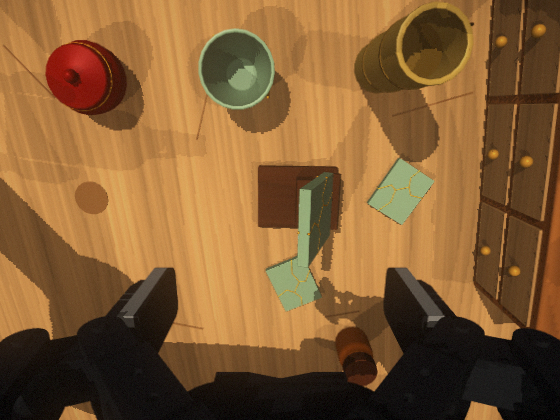

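The wrist view shows the leaning tile at (315,220) on its rest (298,198). The flat look-alikes are at (400,190) and (293,283). I'll use the leaning one and fit its face and edges now.

```bash
python3 snap.py scene s1; cat > t.py <<'E'
import pickle
from h import *
def face(name,box,extra=None):
    s,p,d,c=pickle.load(open(f"pics/{name}.pkl","rb"))
    P=cloud(c,d,s);hsv=cv2.cvtColor(p,cv2.COLOR_RGB2HSV)
    m=np.zeros(d.shape,bool);m[box[1]:box[3],box[0]:box[2]]=1
    h=hsv[...,0];m&=(h>38)&(h<90)&(hsv[...,1]>25)&(P[...,2]>28)&(P[...,2]<130)
    print(name,m.sum());Q=P[m]
    rng=np.random.default_rng(0);best=None
    for _ in range(400):
        a=Q[rng.choice(len(Q),3,0)];n=np.cross(a[1]-a[0],a[2]-a[0]);l=np.linalg.norm(n)
        if l<50:continue
        n/=l
        if abs(n[2])>.6: continue
        k=np.abs((Q-a[0])@n)<1.5
        if best is None or k.sum()>best.sum():best=k
    F=Q[best];c0=F.mean(0);n=np.linalg.svd(F-c0,full_matrices=False)[2][2];n*=np.sign(n[0])
    print('inl',best.sum(),'n',n.round(4),'tilt',np.degrees(np.arcsin(n[2])).round(2),'az',np.degrees(np.arctan2(n[1],n[0])).round(2),'rms',((F-c0)@n).std().round(2))
    az=np.arctan2(n[1],n[0]);y=np.array([-np.sin(az),np.cos(az),0]);zz=np.cross(n,y)
    a=F@y;b=F@zz
    print('offset along n',(c0@n).round(2),'y range',np.percentile(a,[0,1,50,99,100]).round(1),'z range',np.percentile(b,[0,1,99,100]).round(1))
    lo=(np.percentile(a,.5)+np.percentile(a,99.5))/2;top=np.percentile(b,99.5)
    ctr=n*(c0@n)+y*lo+zz*top
    print('top edge mid front face',ctr.round(1),' top centre',(ctr-6*n).round(1),'tile_center',(ctr-6*n-50*zz).round(1))
face('w1',(285,165,345,270))
face('s1',(210,215,255,270))
E
python3 t.py
```

```text
2.7 [ 590.  -119.8  300.5] [ 0.000e+00  9.991e-01 -4.300e-02  2.000e-04] [-0.242  0.091  1.679 -0.     1.371 -0.156] [-0.1  0.5 -0.1]
w1 858
inl 412 n [ 0.5262 -0.0476 -0.849 ] tilt -58.11 az -5.17 rms 0.55
offset along n 225.97 y range [-148.4 -147.3 -105.8  -68.9  -68.4] z range [586.6 587.6 595.6 596.7]
top edge mid front face [ 613.  -163.9  123. ]  top centre [ 609.9 -163.7  128.1] tile_center [ 567.6 -159.8  101.7]
s1 761
inl 381 n [ 0.9338 -0.0818  0.3483] tilt 20.38 az -5.01 rms 0.82
offset along n 627.73 y range [-152.1 -151.1 -117.6  -76.8  -75.5] z range [-199.4 -198.9 -102.6 -100.9]
top edge mid front face [ 611.6 -168.1  123.1]  top centre [ 606.  -167.6  121. ] tile_center [ 623.3 -169.1   74.1]
```

```bash
cat >> t.py <<'E'
print('---')
# top corners by rays: top-strip contour in wrist + top views
for name,box in(('w1',(285,165,345,275)),):
    s,p,d,c=pickle.load(open(f"pics/{name}.pkl","rb"));cv2.imwrite('pics/w1c.png',cv2.resize(p[155:285,240:360,::-1],None,fx=5,fy=4.6,interpolation=cv2.INTER_CUBIC))
p=cv2.imread('pics/top0.png');cv2.imwrite('pics/topc.png',cv2.resize(p[185:240,310:365],None,fx=10,fy=10,interpolation=cv2.INTER_CUBIC))
s,p,d,c=pickle.load(open(f"pics/s1.pkl","rb"));cv2.imwrite('pics/s1c.png',cv2.resize(p[212:275,205:265,::-1],None,fx=9,fy=9,interpolation=cv2.INTER_CUBIC))
E
python3 t.py >/dev/null
```

```text
(no output)
```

View pics/w1c.png

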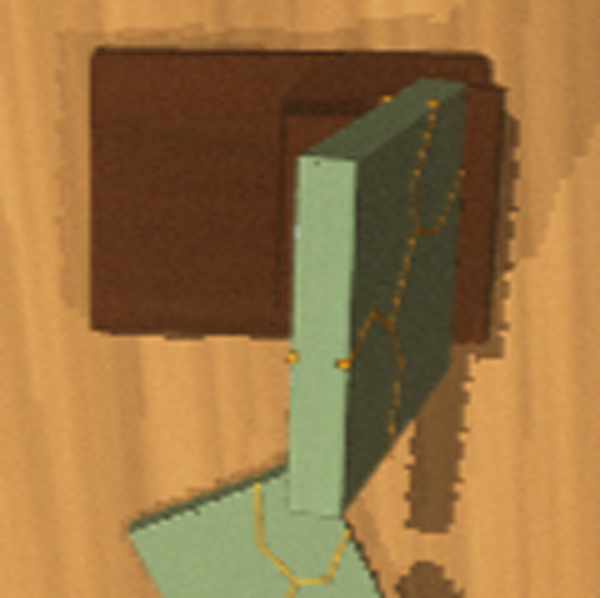

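View pics/topc.png

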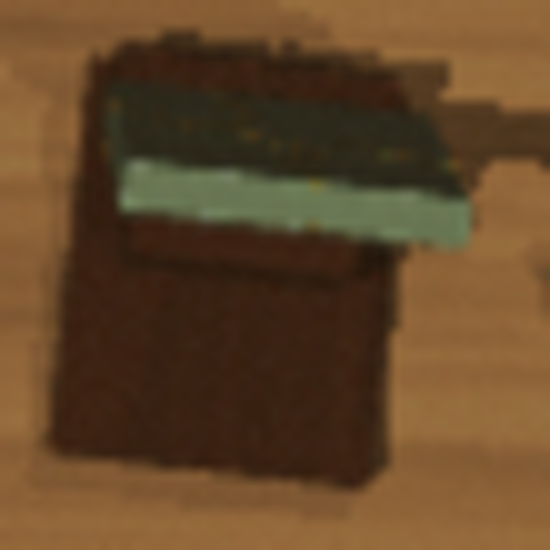

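View pics/s1c.png

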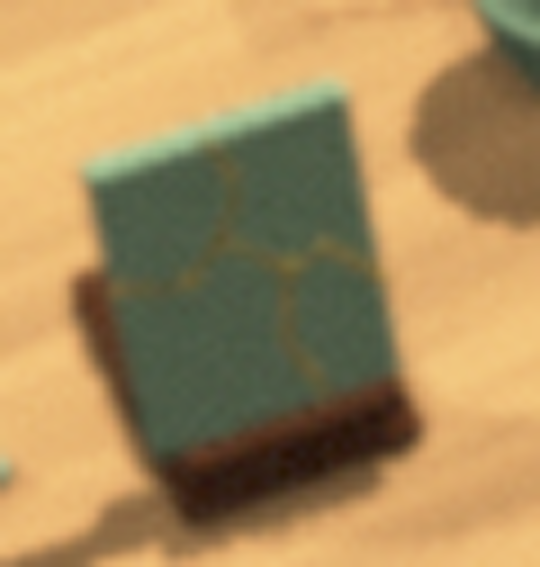

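```bash
python3 - <<'E'
import pickle
from h import *
from plant import robot
s,p,d,c=pickle.load(open("pics/w1.pkl","rb"));ct=robot.get_calibration("top");cs=robot.get_calibration("scene")
W=np.array([(299.6,189.1),(298,266.3),(308.6,267),(311.2,189.8)])-.4
T=np.array([(322,206.2),(356.6,209.6),(357,204.7),(322.2,201)])-.45
S=np.array([None,None,(205+92/9,212+180/9),(205+348/9,212+95/9)],dtype=object)
X=[]
for i in range(4):
    l=[]
    for cc,px,st in((c,W[i],s),(ct,T[i],None))+(((cs,np.array(S[i])-.45,None),) if S[i] is not None else ()):
        o,r=rays(cc,[px],st);l.append((o,r[0]))
    x,e=tri(l);x2,e2=tri(l[:2]);X.append(x);print(x.round(1),np.round(e,1),x2.round(1))
X=np.array(X);print('mid',X.mean(0).round(1),'w',np.linalg.norm(X[0]-X[1]),np.linalg.norm(X[2]-X[3]),'th',np.linalg.norm(X[0]-X[3]),np.linalg.norm(X[1]-X[2]))
v=X[0]-X[1]+X[3]-X[2];print('az',np.degrees(np.arctan2(-v[0],v[1])))
for z in(117.8,): print('wrist plane, back edge',plane(c,W[:2],z,s).round(1),'front z122',plane(c,W[2:],z+4.1,s).round(1))
E
```

```text
[ 606.9 -123.5  120.8] [0.2 0.2] [ 606.9 -123.5  120.8]
[ 599.8 -202.2  121.2] [0.5 0.5] [ 599.8 -202.2  121.2]
[ 610.2 -204.1  121.8] [0.7 1.5 1.7] [ 610.5 -202.7  123.7]
[ 617.8 -125.4  120.7] [0.5 1.7 1.8] [ 617.2 -123.1  129.8]
mid [ 608.7 -163.8  121.1] w 78.94323888180921 79.05252514451672 th 11.13638859445711 10.590877023087831
az -5.3151312671181845
wrist plane, back edge [[ 606.8 -124.1  117.8]
 [ 599.4 -203.6  117.8]] front z122 [[ 609.9 -203.3  121.9]
 [ 617.4 -124.7  121.9]]
```

```bash
python3 mv.py tgt 591.7 -162.5 166.1 -5.2 20;python3 mv.py tgt 622.4 -165.3 81.5 -5.2 20
```

```text
xyz [0.529, 4.183, 13.418] ang [-0.0007, 0.3491, 0.0037]
xyz [3.612, 4.195, 21.878] ang [-0.0007, 0.3491, 0.0037]
```

>>> play_rows(deltas=[{"xyz": [0.53,4.18,8.0],"angular": [0,0.349,0.004]},{"xyz": [0.53,4.18,10.0],"angular": [0,0.349,0.004]},{"xyz": [0.53,4.18,13.42],"angular": [0,0.349,0.004]},{"xyz": [0.53,4.18,13.42],"angular": [0,0.349,0.004]},{"xyz": [0.53,4.18,13.42],"angular": [0,0.349,0.004]}], claw=1)

```text
time_s: 3.38
tcp_pos: [593.9, -163.1, 168.9]
ee_rot: [0.008, 0.983, -0.045, 0.175]
force: [-0.2, 0.7, 0.5]
finger_gap: 1.002
```

```bash
python3 mv.py done 0.53 4.18 13.42 0 0.349 0.004; python3 snap.py wrist w2;python3 mv.py tgt 622.4 -165.3 81.5 -5.2 20
```

```text
cmd [ 591.71 -162.47  166.08]
3.375 [ 593.9 -163.1  168.9] [ 0.0081  0.9835 -0.0446  0.1753] [-3.600e-01 -2.000e-03  2.065e+00  1.360e-01  7.420e-01 -3.540e-01] [-0.2  0.7  0.5]
xyz [0.004, 0.009, 9.002] ang [-0.0006, 0.0001, -0.0004]
```

View pics/w2.png

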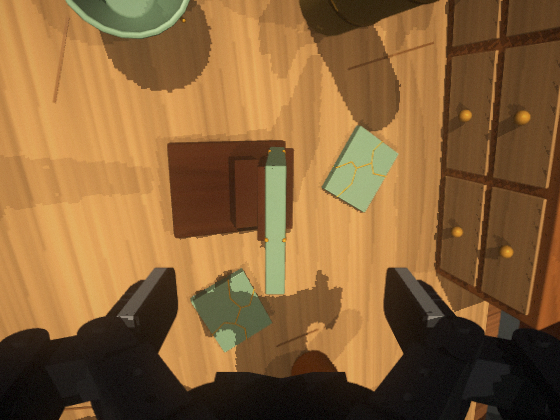

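The tile's top edge is centred at column 276 and the fingers at 281, which is 2.4 mm. The arm's unsettled 2.2 mm explains most of it. I'll descend along the slope.

>>> play_rows(deltas=[{"xyz": [0,0,0],"angular": [0,0,0]},{"xyz": [0,0,2],"angular": [0,0,0]},{"xyz": [0,0,4],"angular": [0,0,0]},{"xyz": [0,0,6],"angular": [0,0,0]},{"xyz": [0,0,8],"angular": [0,0,0]},{"xyz": [0,0,9],"angular": [0,0,0]},{"xyz": [0,0,9],"angular": [0,0,0]},{"xyz": [0,0,9],"angular": [0,0,0]}])

```text
time_s: 4.42
tcp_pos: [622.8, -165.4, 82.0]
ee_rot: [0.008, 0.984, -0.045, 0.174]
force: [-0.3, 0.2, -0.3]
finger_gap: 1.004
```

```bash
python3 mv.py done 0 0 9 0 0 0; python3 snap.py wrist w3
```

```text
cmd [ 622.37 -165.21   81.51]
4.425 [ 622.8 -165.4   82. ] [ 0.0077  0.9837 -0.0448  0.1738] [-0.345  0.158  2.074  0.16   0.576 -0.373] [-0.3  0.2 -0.3]
```

View pics/w3.png

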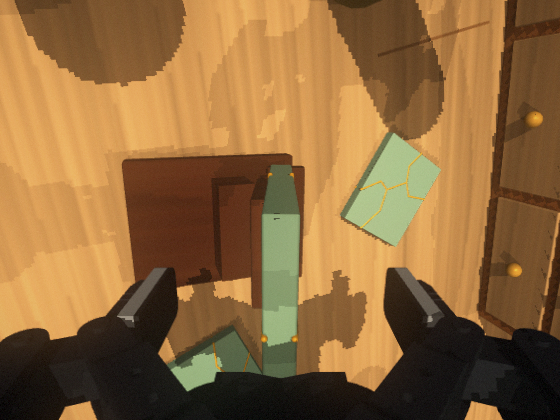

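The tile's strip is centred at column 281 between the fingers. I'll close now.

>>> play_rows(deltas=[{"xyz": [0,0,0],"angular": [0,0,0]},{"xyz": [0,0,0],"angular": [0,0,0]},{"xyz": [0,0,0],"angular": [0,0,0]},{"xyz": [0,0,0],"angular": [0,0,0]},{"xyz": [0,0,0],"angular": [0,0,0]},{"xyz": [0,0,0],"angular": [0,0,0]},{"xyz": [0,0,0],"angular": [0,0,0]},{"xyz": [0,0,0],"angular": [0,0,0]}], claw=0)

```text
time_s: 5.48
tcp_pos: [622.6, -165.3, 81.8]
ee_rot: [0.008, 0.984, -0.045, 0.174]
force: [-0.7, 0.1, 2.9]
finger_gap: 0.133
```

```bash
python3 mv.py tgt 591 -162.5 200 -5.2 10; python3 mv.py tgt 600 80 320 -4 0
```

```text
xyz [1.094, 0.007, -12.212] ang [-0.0006, -0.1745, -0.0003]
xyz [3.965, -24.233, -23.919] ang [0.003, -0.349, -0.021]
```

>>> play_rows(deltas=[{"xyz": [0,0,-1],"angular": [0,0,0]},{"xyz": [0,0,-3],"angular": [0,0,0]},{"xyz": [0,0,-6],"angular": [0,0,0]},{"xyz": [0,0,-10],"angular": [0,-0.05,0]},{"xyz": [1.1,0,-14],"angular": [0,-0.15,0]},{"xyz": [2,-2,-18],"angular": [0,-0.25,0]},{"xyz": [3,-6,-21],"angular": [0,-0.349,-0.02]},{"xyz": [4,-12,-23.9],"angular": [0,-0.349,-0.02]},{"xyz": [4,-18,-23.9],"angular": [0,-0.349,-0.02]},{"xyz": [4,-22,-23.9],"angular": [0,-0.349,-0.02]},{"xyz": [4,-24.2,-23.9],"angular": [0,-0.349,-0.02]},{"xyz": [4,-24.2,-23.9],"angular": [0,-0.349,-0.02]},{"xyz": [4,-24.2,-23.9],"angular": [0,-0.349,-0.02]},{"xyz": [4,-24.2,-23.9],"angular": [0,-0.349,-0.02]}])

```text
time_s: 7.22
tcp_pos: [600.2, 78.1, 319.8]
ee_rot: [0.002, 0.999, -0.037, -0.0]
force: [0.5, 0.1, -2.0]
finger_gap: 0.132
```

```bash
python3 mv.py done 4 -24.2 -23.9 0 -0.349 -0.02; python3 snap.py wrist w4;python3 snap.py scene s4;python3 snap.py top t4
```

```text
cmd [600.37  79.64 319.94]
7.225 [600.2  78.1 319.8] [ 1.700e-03  9.993e-01 -3.660e-02 -3.000e-04] [ 0.09   0.092  1.644 -0.003  1.407  0.164] [ 0.5  0.1 -2. ]
7.275 [600.3  78.2 319.9] [ 1.600e-03  9.993e-01 -3.660e-02 -2.000e-04] [ 0.09   0.092  1.644 -0.003  1.407  0.164] [ 0.3 -0.5 -1.1]
7.325 [600.4  78.4 320. ] [ 1.500e-03  9.993e-01 -3.650e-02 -1.000e-04] [ 0.09   0.092  1.643 -0.003  1.407  0.164] [-0.8 -0.2 -3.1]
```

View pics/w4.png

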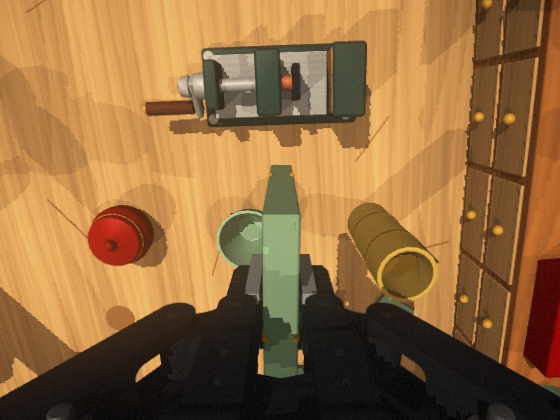

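View pics/s4.png

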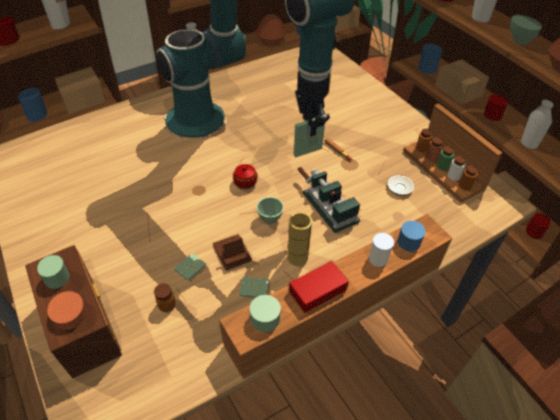

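The tile is held upright; its near top edge is at (281,215) in the wrist view. The vise is in full view at (285,80), with its handle at (168,108). I'll crop it for the measurement.

```bash
python3 - <<'E'
import pickle
from h import *
s,p,d,c=pickle.load(open("pics/w4.pkl","rb"));P=cloud(c,d,s)
cv2.imwrite('pics/w4c.png',cv2.resize(p[30:135,140:380,::-1],None,fx=3.3,fy=3.3,interpolation=cv2.INTER_CUBIC))
print('fixed top',np.median(P[60:100,338:355].reshape(-1,3),0),'bed',np.median(P[80:100,305:322].reshape(-1,3),0),'sl',np.median(P[60:105,260:274].reshape(-1,3),0))
p=pickle.load(open("pics/t4.pkl","rb"))[1]
cv2.imwrite('pics/t4c.png',cv2.resize(p[160:280,160:240,::-1],None,fx=5,fy=5,interpolation=cv2.INTER_CUBIC))
E
```

```text
fixed top [nan nan nan] bed [nan nan nan] sl [nan nan nan]
```

View pics/w4c.png

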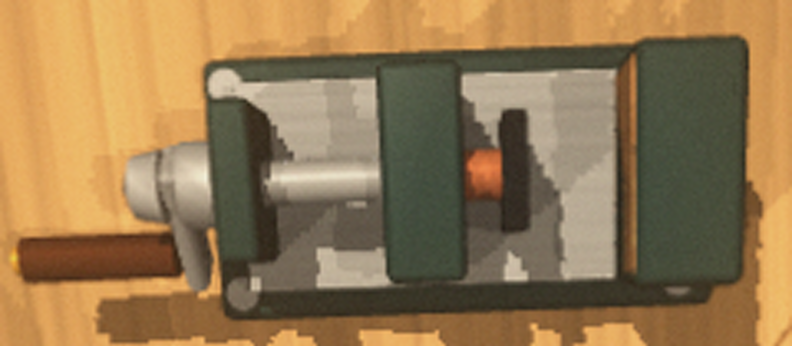

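View pics/t4c.png

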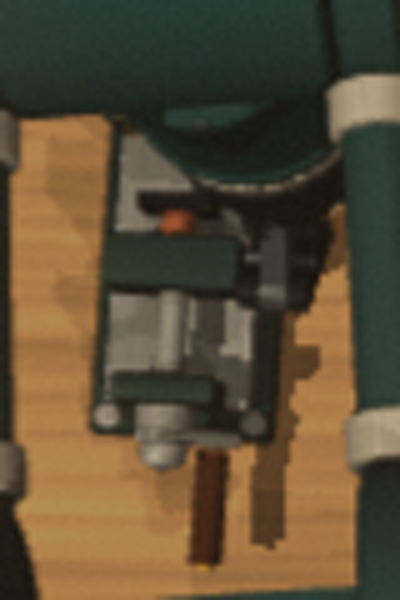

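```bash
python3 - <<'E'
import pickle
from h import *
from plant import robot
s,p,d,c=pickle.load(open("pics/w4.pkl","rb"));P=cloud(c,d,s)
nm=lambda a:np.nanmedian(a.reshape(-1,3),0).round(1)
print('fixed top',nm(P[60:100,338:355]),'bed',nm(P[90:105,305:322]),'sl',nm(P[60:105,260:274]),'hand',nm(P[105:110,155:185]),'table',nm(P[135:150,100:140]))
f=lambda l:np.array(l,float)/3.3+[140,30]-.35
z=82
J=plane(c,f([(640,42),(632,282),(742,283),(748,40)]),z,s);print('fixed jaw wrist\n',J.round(1))
v=J[0]-J[1]+J[3]-J[2];print('az',np.degrees(np.arctan2(-v[0],v[1])), 'width',np.linalg.norm(J[0]-J[1]),np.linalg.norm(J[3]-J[2]),'th',np.linalg.norm(J[0]-J[3]))
S=plane(c,f([(379,64),(388,280),(466,277),(459,62)]),81,s);print('sliding\n',S.round(1), np.linalg.norm(S[0]-S[1]),np.linalg.norm(S[0]-S[3]))
B=plane(c,f([(205,62),(228,318)]),12,s);print('base back',B.round(1))
Bed=plane(c,f([(617,70),(617,280)]),34,s);print('bed/cork foot',Bed.round(1))
H=plane(c,f([(20,240),(22,282),(180,234),(182,276)]),55,s);print('handle',H.round(1))
pad=plane(c,f([(526,110),(526,230)]),80,s);print('pad front top',pad.round(1))
# two-view check
ct=robot.get_calibration("top")
g=lambda l:np.array(l,float)/3.4+[170,150]-.35
T=g([(38,118),(142,122),(143,71),(40,68)]);Wp=f([(640,42),(632,282),(742,283),(748,40)])
for a,b in zip(Wp,T):
    o,r=rays(c,[a],s);o2,r2=rays(ct,[b]);x,e=tri([(o,r[0]),(o2,r2[0])]);print(x.round(1),np.round(e,1))
E
```

```text
fixed top [673.2 170.8  82.2] bed [643.3 156.8  33.8] sl [592.2 174.2  81.1] hand [480.2 158.   51.3] table [3.924e+02 1.207e+02 1.000e-01]
fixed jaw wrist
 [[661.9 206.6  82. ]
 [657.  136.6  82. ]
 [691.8 133.8  82. ]
 [694.4 205.   82. ]]
az -3.0732743080728575 width 70.2172715396925 71.19724603404585 th 32.56573117162574
sliding
 [[582.9 206.4  81. ]
 [579.9 142.8  81. ]
 [604.6 141.9  81. ]
 [607.1 205.1  81. ]] 63.60115357083663 24.248487351765153
base back [[516.9 222.1  12. ]
 [513.7 132.3  12. ]]
bed/cork foot [[661.  205.5  34. ]
 [658.2 136.   34. ]]
handle [[455.5 165.   55. ]
 [453.8 151.3  55. ]
 [509.8 162.6  55. ]
 [508.6 149.   55. ]]
pad front top [[626.6 190.1  80. ]
 [624.5 154.8  80. ]]
[668.6 214.5  32.1] [0.9 0.9]
[660.3 135.8  61.4] [0.5 0.5]
[693.4 133.7  77.9] [0.6 0.6]
[693.5 204.4  86.2] [0.1 0.1]
```

```bash
python3 - <<'E'
import pickle
from h import *
s,p,d,c=pickle.load(open("pics/s4.pkl","rb"));P=cloud(c,d)
hsv=cv2.cvtColor(p,cv2.COLOR_RGB2HSV);m=np.zeros(d.shape,bool);m[115:160,288:330]=1
h=hsv[...,0];m&=(h>38)&(h<90)&(hsv[...,1]>25)&(P[...,2]>200)&(P[...,0]<640)
Q=P[m];print(m.sum(),np.percentile(Q,[1,50,99],axis=0).round(1))
c0=Q.mean(0);n=np.linalg.svd(Q-c0,full_matrices=False)[2][2];n*=np.sign(n[0]);print('n',n.round(3))
cv2.imwrite('pics/s4c.png',cv2.resize(p[100:165,280:340,::-1],None,fx=9,fy=9,interpolation=cv2.INTER_CUBIC))
s,p,d,c=pickle.load(open("pics/w4.pkl","rb"));P=cloud(c,d,s)
print('wrist top edge',np.nanmedian(P[222:250,270:292].reshape(-1,3),0),'side face',P[170:212:6,281].round(1))
E
```

```text
620 [[594.2  34.8 267.7]
 [604.   63.3 311.3]
 [634.3 110.3 385.5]]
n [ 0.992 -0.108 -0.061]
wrist top edge [601.88675099 111.53384411 360.31727545] side face [[602.6 117.6 280.1]
 [602.6 117.9 297.6]
 [602.6 118.3 313.4]
 [602.6 118.1 323.8]
 [602.6 117.9 333.1]
 [602.6 118.1 342.8]
 [602.6 118.4 351.4]]
```

View pics/s4c.png

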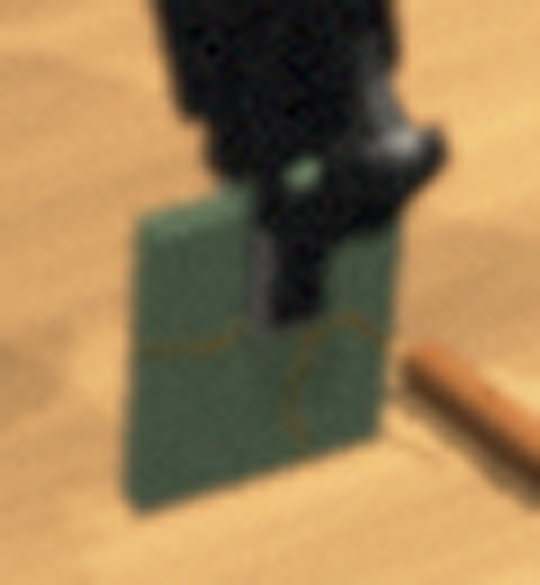

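```bash
python3 mv.py tgt 650 171.6 154 -2.6 0
```

```text
xyz [4.296, -9.572, 16.568] ang [0.0028, 0.0001, -0.0259]
```

>>> play_rows(deltas=[{"xyz": [2.5,-5,0],"angular": [0.003,0,-0.026]},{"xyz": [4.3,-9.57,2],"angular": [0.003,0,-0.026]},{"xyz": [4.3,-9.57,7],"angular": [0.003,0,-0.026]},{"xyz": [4.3,-9.57,12],"angular": [0.003,0,-0.026]},{"xyz": [4.3,-9.57,15],"angular": [0.003,0,-0.026]},{"xyz": [4.3,-9.57,16.5],"angular": [0.003,0,-0.026]},{"xyz": [4.3,-9.57,16.5],"angular": [0.003,0,-0.026]},{"xyz": [4.3,-9.57,16.5],"angular": [0.003,0,-0.026]},{"xyz": [4.3,-9.57,16.5],"angular": [0.003,0,-0.026]},{"xyz": [4.3,-9.57,16.5],"angular": [0.003,0,-0.026]}])

```text
time_s: 8.62
tcp_pos: [650.8, 171.7, 156.2]
ee_rot: [-0.0, 1.0, -0.023, 0.001]
force: [0.2, 0.1, -1.8]
finger_gap: 0.136
```

```bash
python3 mv.py done 4.3 -9.57 16.5 0.003 0 -0.026; python3 snap.py wrist w5;python3 snap.py scene s5; python3 - <<'E'
import cv2
p=cv2.imread('pics/s5.png');cv2.imwrite('pics/s5c.png',cv2.resize(p[120:250,280:400],None,fx=5,fy=4.5,interpolation=cv2.INTER_CUBIC))
E
```

```text
cmd [650.04 171.57 154.68]
8.625 [650.8 171.7 156.2] [-4.000e-04  9.997e-01 -2.270e-02  1.100e-03] [0.221 0.311 1.686 0.    1.142 0.266] [ 0.2  0.1 -1.8]
8.675 [650.6 171.7 155.8] [-3.000e-04  9.997e-01 -2.270e-02  8.000e-04] [0.221 0.312 1.686 0.    1.142 0.266] [-1.2 -0.1 -1.9]
```

View pics/w5.png

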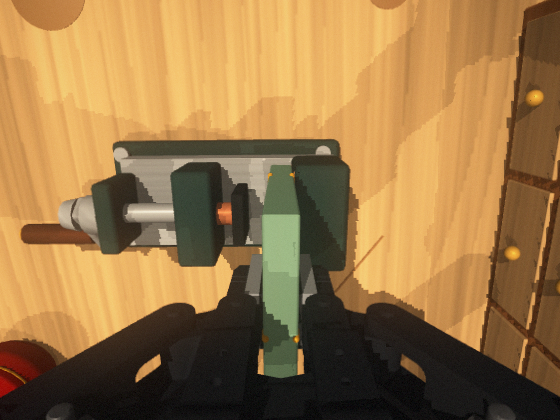

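View pics/s5c.png

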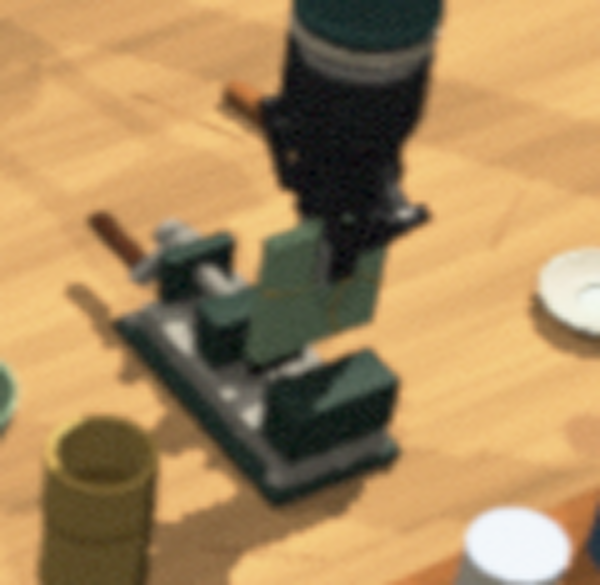

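```bash
python3 - <<'E'
import pickle
from h import *
s,p,d,c=pickle.load(open("pics/w5.pkl","rb"));P=cloud(c,d,s)
cv2.imwrite('pics/w5c.png',cv2.resize(p[135:285,220:370,::-1],None,fx=4,fy=4,interpolation=cv2.INTER_CUBIC))
print(np.nanmedian(P[180:250,325:340].reshape(-1,3),0),np.nanmedian(P[222:250,270:292].reshape(-1,3),0))
E
```

```text
[683.57589634 175.10578287  82.2280824 ] [651.43338406 204.95095015 196.8798877 ]
```

View pics/w5c.png

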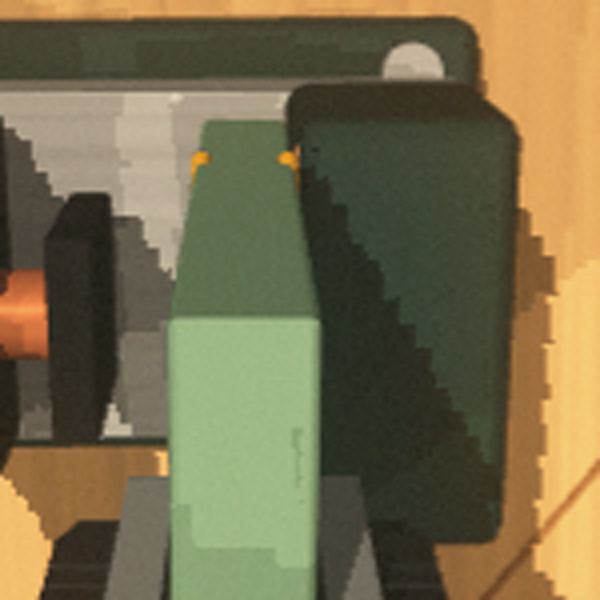

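```bash
python3 - <<'E'
import pickle
from h import *
s,p,d,c=pickle.load(open("pics/w5.pkl","rb"))
f=lambda l:np.array(l,float)/4+[220,135]-.4
print(plane(c,f([(302,120),(516,122),(500,542)]),82,s).round(1))
print('foot of face',plane(c,f([(289,90)]),34,s).round(1))
zb=s['tcp_pos'][2]-59.5
print('tile bottom corners',plane(c,f([(204,121),(286,121)]),zb,s).round(1),'top',plane(c,f([(172,318),(319,318)]),s['tcp_pos'][2]+40.5,s).round(1), s['tcp_pos'])
E
python3 mv.py tgt 650 171.6 95 -2.6 0
```

```text
[[661.  208.5  82. ]
 [694.1 206.6  82. ]
 [692.  135.3  82. ]]
foot of face [[660.5 206.6  34. ]]
tile bottom corners [[646.3 211.3  96.7]
 [658.1 210.8  96.7]] top [[646.3 212.1 196.7]
 [657.5 211.6 196.7]] [650.79426322 171.72116608 156.18124251]
xyz [-0.004, -0.001, 5.968] ang [-0.0002, 0.0001, 0.0001]
```

Clearance to the cork face is about 3 mm and the tile's y matches the jaw centre. I'll lower to just above the bed, then creep.

>>> play_rows(deltas=[{"xyz": [0,0,1],"angular": [0,0,0]},{"xyz": [0,0,2],"angular": [0,0,0]},{"xyz": [0,0,3],"angular": [0,0,0]},{"xyz": [0,0,4],"angular": [0,0,0]},{"xyz": [0,0,5],"angular": [0,0,0]},{"xyz": [0,0,5.6],"angular": [0,0,0]},{"xyz": [0,0,5.8],"angular": [0,0,0]},{"xyz": [0,0,5.8],"angular": [0,0,0]},{"xyz": [0,0,5.8],"angular": [0,0,0]},{"xyz": [0,0,5.8],"angular": [0,0,0]}])

```text
time_s: 9.98
tcp_pos: [650.4, 171.7, 97.2]
ee_rot: [-0.0, 1.0, -0.023, 0.0]
force: [0.5, -0.3, -2.6]
finger_gap: 0.129
```

```bash
python3 mv.py done 0 0 5.8 0 0 0; python3 snap.py wrist w6; python3 - <<'E'
import cv2
p=cv2.imread('pics/w6.png');cv2.imwrite('pics/w6c.png',cv2.resize(p[100:290,140:370],None,fx=3.3,fy=3.1,interpolation=cv2.INTER_CUBIC))
E
```

```text
cmd [650.04 171.59  96.68]
9.975 [650.4 171.7  97.2] [-2.000e-04  9.997e-01 -2.260e-02  4.000e-04] [0.221 0.365 1.731 0.    1.045 0.266] [ 0.5 -0.3 -2.6]
```

View pics/w6c.png

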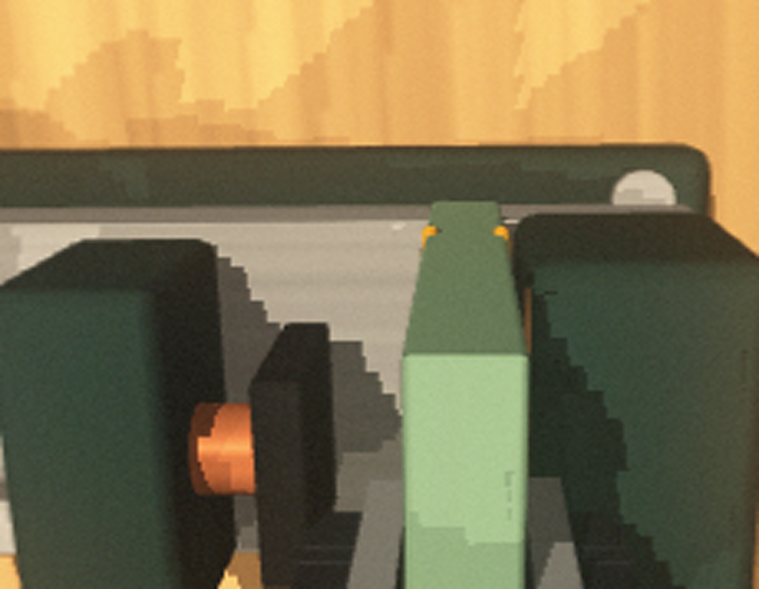

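The tile is between the jaws with a thin cork gap at crop column 528, and its foot is about 3 mm above the bed. I'll creep down and watch the force.

>>> play_rows(deltas=[{"xyz": [0,0,0.1],"angular": [0,0,0]},{"xyz": [0,0,0.2],"angular": [0,0,0]},{"xyz": [0,0,0.25],"angular": [0,0,0]},{"xyz": [0,0,0.3],"angular": [0,0,0]},{"xyz": [0,0,0.3],"angular": [0,0,0]},{"xyz": [0,0,0.3],"angular": [0,0,0]}])

```text
time_s: 10.78
tcp_pos: [650.1, 171.6, 93.7]
ee_rot: [-0.0, 1.0, -0.023, -0.0]
force: [-0.0, 0.7, -1.2]
finger_gap: 0.136
```

>>> play_rows(deltas=[{"xyz": [0,0,0.03],"angular": [0,0,0]},{"xyz": [0,0,0.06],"angular": [0,0,0]},{"xyz": [0,0,0.08],"angular": [0,0,0]},{"xyz": [0,0,0.08],"angular": [0,0,0]}])

```text
time_s: 11.28
tcp_pos: [650.2, 171.6, 93.4]
ee_rot: [-0.0, 1.0, -0.023, 0.0]
force: [-1.2, -1.2, 2.0]
finger_gap: 0.133
```

>>> play_rows(deltas=[{"xyz": [0,0,0.03],"angular": [0,0,0]},{"xyz": [0,0,0.04],"angular": [0,0,0]},{"xyz": [0,0,0.04],"angular": [0,0,0]}])

```text
time_s: 11.65
tcp_pos: [650.3, 171.5, 93.4]
ee_rot: [-0.0, 1.0, -0.023, 0.0]
force: [-1.8, -1.1, 4.5]
finger_gap: 0.133
```

```bash
python3 mv.py done 0 0 0.42 0 0 0; python3 -c "
from plant import robot
s=robot.sense();print(s['tcp_pos'],s['force'])"
```

```text
cmd [650.03 171.59  92.48]
[650.25814308 171.52144109  93.41357099] [-1.83256184 -1.14364763  4.50031979]
```

Contact is confirmed: force went from −2 to +4.5 N and z stopped at 93.4. I'll release.

>>> play_rows(deltas=[{"xyz": [0,0,-0.05],"angular": [0,0,0]},{"xyz": [0,0,-0.05],"angular": [0,0,0]},{"xyz": [0,0,-0.05],"angular": [0,0,0]},{"xyz": [0,0,-0.05],"angular": [0,0,0]},{"xyz": [0,0,-0.05],"angular": [0,0,0]},{"xyz": [0,0,-0.05],"angular": [0,0,0]}], claw=0.6)

```text
time_s: 12.4
tcp_pos: [650.1, 171.6, 92.9]
ee_rot: [-0.0, 1.0, -0.023, -0.0]
force: [0.6, 0.5, -0.8]
finger_gap: 0.599
```

```bash
python3 mv.py done 0 0 -0.05 0 0 0; python3 snap.py wrist w7; python3 - <<'E'
import cv2
p=cv2.imread('pics/w7.png');cv2.imwrite('pics/w7c.png',cv2.resize(p[100:340,140:430],None,fx=2.6,fy=2.4,interpolation=cv2.INTER_CUBIC))
E
```

```text
cmd [650.03 171.59  92.98]
12.4 [650.1 171.6  92.9] [-1.000e-04  9.997e-01 -2.260e-02 -0.000e+00] [0.221 0.369 1.734 0.    1.038 0.266] [ 0.6  0.5 -0.8]
```

View pics/w7c.png

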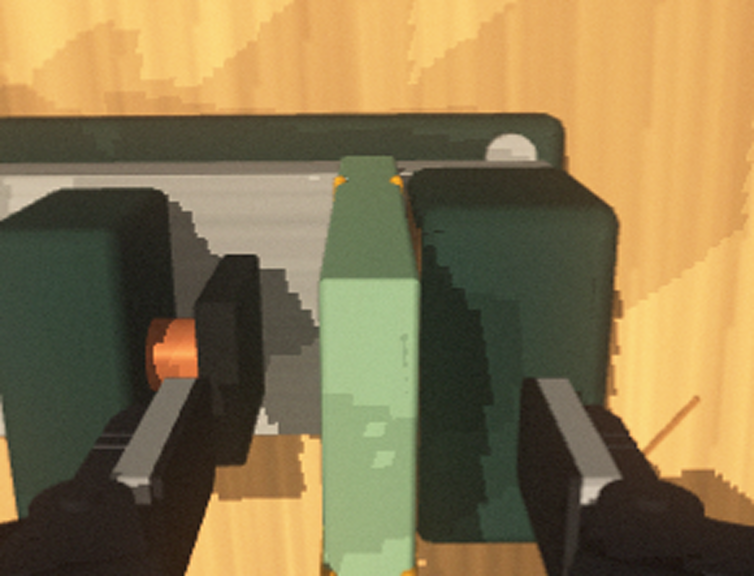

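The tile stands free between the open fingers; its strip is at crop (370,420), with a small gap to the cork on its right. I'll rise and go to view the crank.

```bash
python3 mv.py tgt 650 171.6 210 -2.6 0; python3 mv.py tgt 440 150 260 87.4 0
```

```text
xyz [-0.004, -0.004, -11.702] ang [-0.0002, 0.0001, 0.0001]
xyz [-20.885, 3.104, -16.702] ang [-0.0002, -0.0001, -1.5707]
```

>>> play_rows(deltas=[{"xyz": [0,0,-3],"angular": [0,0,0]},{"xyz": [0,0,-8],"angular": [0,0,0]},{"xyz": [0,0,-13],"angular": [0,0,0]},{"xyz": [-4,0.5,-16.7],"angular": [0,0,-0.18]},{"xyz": [-8,1,-16.7],"angular": [0,0,-0.36]},{"xyz": [-12,1.5,-16.7],"angular": [0,0,-0.54]},{"xyz": [-16,2,-16.7],"angular": [0,0,-0.72]},{"xyz": [-20.9,3.1,-16.7],"angular": [0,0,-0.9]},{"xyz": [-20.9,3.1,-16.7],"angular": [0,0,-1.08]},{"xyz": [-20.9,3.1,-16.7],"angular": [0,0,-1.26]},{"xyz": [-20.9,3.1,-16.7],"angular": [0,0,-1.44]},{"xyz": [-20.9,3.1,-16.7],"angular": [0,0,-1.57]},{"xyz": [-20.9,3.1,-16.7],"angular": [0,0,-1.57]},{"xyz": [-20.9,3.1,-16.7],"angular": [0,0,-1.57]},{"xyz": [-20.9,3.1,-16.7],"angular": [0,0,-1.57]}])

```text
time_s: 14.32
tcp_pos: [439.9, 150.0, 260.0]
ee_rot: [-0.0, 0.724, 0.69, 0.0]
force: [0.4, 0.5, 0.4]
finger_gap: 0.602
```

```bash
python3 mv.py done -20.9 3.1 -16.7 0 0 -1.57; python3 snap.py wrist w8; python3 snap.py scene s8; python3 - <<'E'
import cv2
p=cv2.imread('pics/s8.png');cv2.imwrite('pics/s8c.png',cv2.resize(p[130:250,280:400],None,fx=5,fy=4.5,interpolation=cv2.INTER_CUBIC))
E
```

```text
cmd [439.85 150.05 259.98]
14.325 [439.9 150.  260. ] [-1.000e-04  7.236e-01  6.902e-01  1.000e-04] [ 0.275 -0.161  1.996  0.     1.306 -1.249] [0.4 0.5 0.4]
14.375 [439.9 150.1 260. ] [-1.000e-04  7.235e-01  6.903e-01  1.000e-04] [ 0.275 -0.161  1.996  0.     1.306 -1.249] [-0.1 -0.7 -0.4]
```

View pics/w8.png

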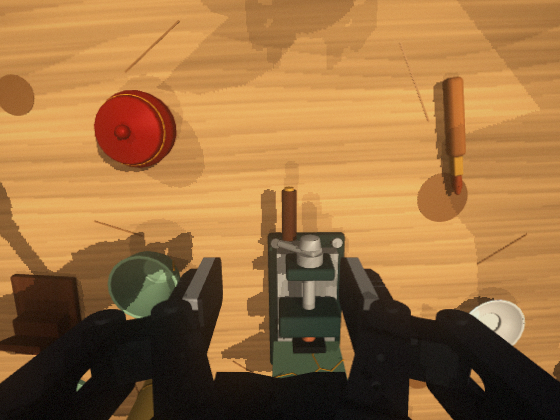

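View pics/s8c.png

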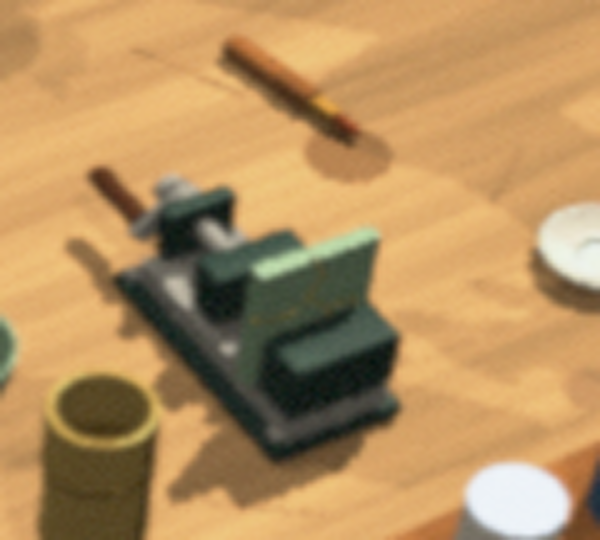

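The tile stands upright across the jaws in the scene crop at (315,290). In the wrist view the handle runs from (289,188) to (290,238).

```bash
python3 - <<'E'
import pickle
from h import *
s,p,d,c=pickle.load(open("pics/w8.pkl","rb"));P=cloud(c,d,s)
hsv=cv2.cvtColor(p,cv2.COLOR_RGB2HSV)
cv2.imwrite('pics/w8c.png',cv2.resize(p[175:265,255:355,::-1],None,fx=7,fy=6.5,interpolation=cv2.INTER_CUBIC))
print(P[195:236:8,283:298:3].round(0).tolist())
print('handle top line',np.nanmedian(P[195:235,287:292].reshape(-1,3),0))
print('hub/axis',np.nanmedian(P[275:300,306:311].reshape(-1,3),0))
E
```

```text
[[[456.0, 152.0, 49.0], [455.0, 155.0, 51.0], [455.0, 159.0, 51.0], [456.0, 162.0, 50.0], [456.0, 165.0, 50.0]], [[465.0, 152.0, 47.0], [464.0, 155.0, 51.0], [463.0, 158.0, 53.0], [464.0, 161.0, 51.0], [465.0, 164.0, 49.0]], [[473.0, 152.0, 49.0], [472.0, 155.0, 51.0], [472.0, 158.0, 52.0], [473.0, 161.0, 49.0], [473.0, 164.0, 49.0]], [[482.0, 151.0, 49.0], [481.0, 154.0, 50.0], [481.0, 157.0, 52.0], [481.0, 161.0, 51.0], [483.0, 164.0, 47.0]], [[491.0, 151.0, 48.0], [490.0, 154.0, 50.0], [490.0, 157.0, 52.0], [491.0, 160.0, 50.0], [492.0, 163.0, 47.0]], [[500.0, 150.0, 49.0], [499.0, 154.0, 51.0], [499.0, 157.0, 52.0], [499.0, 160.0, 50.0], [500.0, 163.0, 48.0]]]
handle top line [475.86904502 157.606365    51.37135453]
hub/axis [553.25736744 174.20429329  66.34700881]
```

View pics/w8c.png

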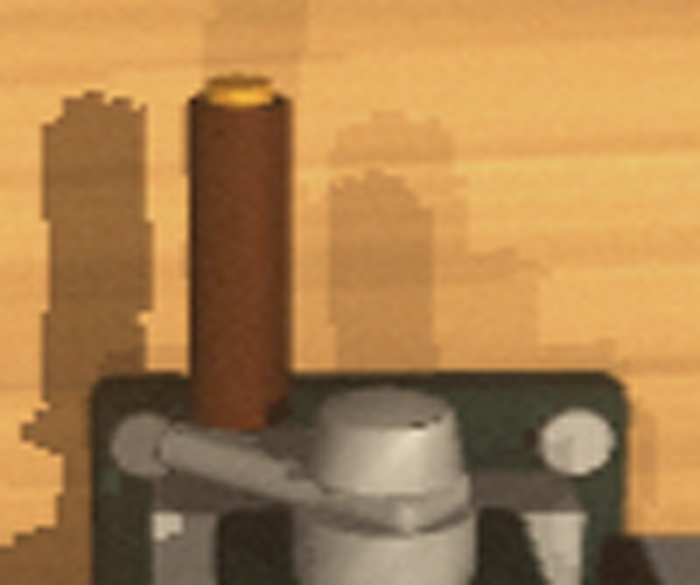

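```bash
python3 - <<'E'
import pickle
from h import *
s,p,d,c=pickle.load(open("pics/w8.pkl","rb"))
f=lambda l:np.array(l,float)/[7,6.5]+[255,175]-.4
a=f([(240,90),(240,425)]);print(plane(c,a,52,s).round(1),plane(c,a,44,s).round(1),'knob',plane(c,f([(388,395),(392,500)]),62,s).round(1))
# two-view height check with w4
s4,_,_,c4=pickle.load(open("pics/w4.pkl","rb"))
o,r=rays(c,f([(240,90)]),s);o2,r2=rays(c4,[np.array([20,261])/3.3+[140,30]-.35],s4);print(tri([(o,r[0]),(o2,r2[0])]))
E
python3 mv.py tgt 477.2 157.5 80 87.4 0;python3 mv.py tgt 477.2 157.5 25 87.4 0
```

```text
[[448.3 158.7  52. ]
 [504.3 156.3  52. ]] [[450.1 158.8  44. ]
 [507.4 156.4  44. ]] knob [[496.4 178.2  62. ]
 [514.4 178.4  62. ]]
(array([450.14949763, 158.60486102,  43.69739274]), [np.float64(0.15946965804339722), np.float64(0.15946965804338417)])
xyz [0.912, 3.697, 17.998] ang [-0.0001, -0.0002, -0.0007]
xyz [0.911, 3.698, 23.498] ang [-0.0001, -0.0002, -0.0007]
```

>>> play_rows(deltas=[{"xyz": [0.9,3.5,5],"angular": [0,0,0]},{"xyz": [0.9,3.5,10],"angular": [0,0,0]},{"xyz": [0.9,3.5,15],"angular": [0,0,0]},{"xyz": [0.9,3.5,17],"angular": [0,0,0]},{"xyz": [0.9,3.5,17],"angular": [0,0,0]},{"xyz": [0.9,3.5,17],"angular": [0,0,0]},{"xyz": [0.9,3.5,17],"angular": [0,0,0]}], claw=0.55)

```text
time_s: 15.3
tcp_pos: [476.7, 157.9, 91.8]
ee_rot: [0.001, 0.723, 0.691, 0.002]
force: [0.1, -0.2, -0.2]
finger_gap: 0.552
```

```bash
python3 mv.py done 0.9 3.5 17 0 0 0; python3 snap.py wrist w9
```

```text
cmd [475.22 157.47  89.98]
15.3 [476.7 157.9  91.8] [7.000e-04 7.232e-01 6.906e-01 1.600e-03] [ 0.27   0.069  2.106  0.     0.963 -1.255] [ 0.1 -0.2 -0.2]
```

View pics/w9.png

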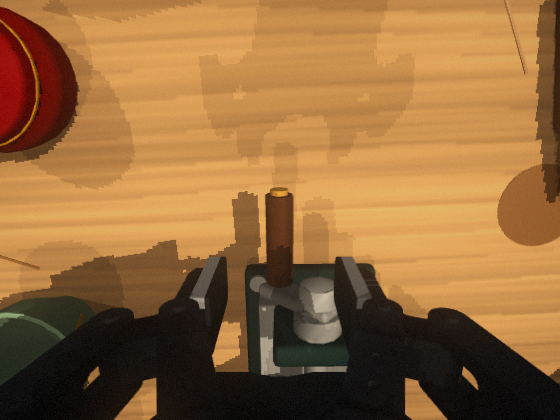

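The handle at (279,235) is centred between the fingers at 281. I'll descend, set back 5 mm from the knob, with a narrower opening.

>>> play_rows(deltas=[{"xyz": [0,-0.5,1],"angular": [0,0,0]},{"xyz": [0,-0.5,2.5],"angular": [0,0,0]},{"xyz": [0,-0.5,4],"angular": [0,0,0]},{"xyz": [0,-0.5,5.5],"angular": [0,0,0]},{"xyz": [0,-0.5,6.5],"angular": [0,0,0]},{"xyz": [0,-0.5,6.5],"angular": [0,0,0]},{"xyz": [0,-0.5,6.5],"angular": [0,0,0]},{"xyz": [0,-0.5,6.5],"angular": [0,0,0]}], claw=0.45)

```text
time_s: 16.35
tcp_pos: [470.9, 157.9, 25.6]
ee_rot: [0.0, 0.723, 0.691, 0.001]
force: [0.6, 1.0, 0.5]
finger_gap: 0.449
```

>>> play_rows(deltas=[{"xyz": [0,0,0],"angular": [0,0,0]},{"xyz": [0,0,0],"angular": [0,0,0]},{"xyz": [0,0,0],"angular": [0,0,0]},{"xyz": [0,0,0],"angular": [0,0,0]},{"xyz": [0,0,0],"angular": [0,0,0]}], claw=0)

```text
time_s: 16.98
tcp_pos: [470.6, 157.8, 25.3]
ee_rot: [0.0, 0.723, 0.691, 0.0]
force: [0.8, -0.5, 2.6]
finger_gap: 0.163
```

```bash
python3 mv.py done 0 -0.5 6.5 0 0 0; python3 - <<'E'
import numpy as np
t0=2.28
for n in(1,):
    for a in np.arange(t0+.15,t0+3.01,.15): print(round(a,2),[round(-2.8*(np.sin(a)-np.sin(t0)),2),0,round(-2.8*(np.cos(a)-np.cos(t0)),2)])
E
```

```text
cmd [470.22 157.71  24.98]
2.43 [np.float64(0.3), 0, np.float64(0.3)]
2.58 [np.float64(0.63), 0, np.float64(0.55)]
2.73 [np.float64(1.0), 0, np.float64(0.74)]
2.88 [np.float64(1.4), 0, np.float64(0.88)]
3.03 [np.float64(1.81), 0, np.float64(0.96)]
3.18 [np.float64(2.23), 0, np.float64(0.97)]
3.33 [np.float64(2.65), 0, np.float64(0.93)]
3.48 [np.float64(3.05), 0, np.float64(0.82)]
3.63 [np.float64(3.44), 0, np.float64(0.65)]
3.78 [np.float64(3.79), 0, np.float64(0.43)]
3.93 [np.float64(4.11), 0, np.float64(0.15)]
4.08 [np.float64(4.38), 0, np.float64(-0.17)]
4.23 [np.float64(4.61), 0, np.float64(-0.52)]
4.38 [np.float64(4.77), 0, np.float64(-0.91)]
4.53 [np.float64(4.88), 0, np.float64(-1.32)]
4.68 [np.float64(4.92), 0, np.float64(-1.73)]
4.83 [np.float64(4.91), 0, np.float64(-2.15)]
4.98 [np.float64(4.83), 0, np.float64(-2.56)]
5.13 [np.float64(4.68), 0, np.float64(-2.96)]
5.28 [np.float64(4.49), 0, np.float64(-3.33)]
```

The handle is gripped. I'll try a short arc and watch the force.

>>> play_rows(deltas=[{"xyz": [0.3,0,0.3],"angular": [0,0,0]},{"xyz": [0.63,0,0.55],"angular": [0,0,0]},{"xyz": [1.0,0,0.74],"angular": [0,0,0]},{"xyz": [1.4,0,0.88],"angular": [0,0,0]},{"xyz": [1.81,0,0.96],"angular": [0,0,0]},{"xyz": [1.81,0,0.96],"angular": [0,0,0]}])

```text
time_s: 17.73
tcp_pos: [471.4, 176.6, 15.9]
ee_rot: [-0.0, 0.723, 0.691, 0.0]
force: [-0.5, -0.1, 7.4]
finger_gap: 0.161
```

```bash
python3 mv.py done 1.81 0 0.96 0 0 0; python3 snap.py wrist w10;python3 snap.py scene s10
```

```text
cmd [471.06 175.8   15.39]
17.725 [471.4 176.6  15.9] [-1.000e-04  7.231e-01  6.907e-01  4.000e-04] [ 3.080e-01  1.840e-01  2.148e+00  1.000e-03  8.090e-01 -1.217e+00] [-0.5 -0.1  7.4]
17.775 [471.4 176.5  15.8] [-2.000e-04  7.231e-01  6.907e-01  4.000e-04] [ 3.080e-01  1.840e-01  2.148e+00  1.000e-03  8.090e-01 -1.217e+00] [-2.3 -0.1  7.4]
```

View pics/w10.png

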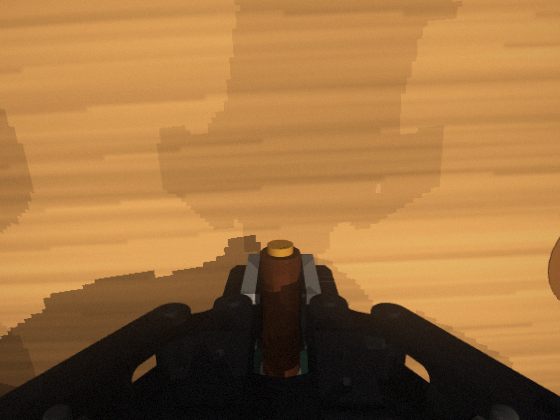

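```bash
cat > arc.py <<'E'
import sys,json,numpy as np
t0,step,n=float(sys.argv[1]),float(sys.argv[2]),int(sys.argv[3]);cx,cz=(float(v) for v in sys.argv[4:6]) if len(sys.argv)>4 else (0,0)
print(json.dumps([{"xyz":[round(-2.8*(np.sin(a)-np.sin(t0))+cx,2),0,round(-2.8*(np.cos(a)-np.cos(t0))+cz,2)],"angular":[0,0,0]} for a in t0+step*np.arange(1,n+1)]), t0+step*n)
E
python3 arc.py 3.03 0.18 20 0 -0.05
```

```text
[{"xyz": [0.5, 0, -0.04], "angular": [0, 0, 0]}, {"xyz": [1.0, 0, -0.12], "angular": [0, 0, 0]}, {"xyz": [1.47, 0, -0.29], "angular": [0, 0, 0]}, {"xyz": [1.91, 0, -0.54], "angular": [0, 0, 0]}, {"xyz": [2.3, 0, -0.86], "angular": [0, 0, 0]}, {"xyz": [2.62, 0, -1.25], "angular": [0, 0, 0]}, {"xyz": [2.87, 0, -1.68], "angular": [0, 0, 0]}, {"xyz": [3.03, 0, -2.16], "angular": [0, 0, 0]}, {"xyz": [3.11, 0, -2.66], "angular": [0, 0, 0]}, {"xyz": [3.09, 0, -3.16], "angular": [0, 0, 0]}, {"xyz": [2.99, 0, -3.65], "angular": [0, 0, 0]}, {"xyz": [2.8, 0, -4.12], "angular": [0, 0, 0]}, {"xyz": [2.53, 0, -4.54], "angular": [0, 0, 0]}, {"xyz": [2.19, 0, -4.91], "angular": [0, 0, 0]}, {"xyz": [1.78, 0, -5.21], "angular": [0, 0, 0]}, {"xyz": [1.33, 0, -5.44], "angular": [0, 0, 0]}, {"xyz": [0.85, 0, -5.58], "angular": [0, 0, 0]}, {"xyz": [0.35, 0, -5.63], "angular": [0, 0, 0]}, {"xyz": [-0.15, 0, -5.59], "angular": [0, 0, 0]}, {"xyz": [-0.64, 0, -5.47], "angular": [0, 0, 0]}] 6.629999999999999
```

>>> play_rows(deltas=[{"xyz": [0.5,0,-0.04],"angular": [0,0,0]},{"xyz": [1.0,0,-0.12],"angular": [0,0,0]},{"xyz": [1.47,0,-0.29],"angular": [0,0,0]},{"xyz": [1.91,0,-0.54],"angular": [0,0,0]},{"xyz": [2.3,0,-0.86],"angular": [0,0,0]},{"xyz": [2.62,0,-1.25],"angular": [0,0,0]},{"xyz": [2.87,0,-1.68],"angular": [0,0,0]},{"xyz": [3.03,0,-2.16],"angular": [0,0,0]},{"xyz": [3.11,0,-2.66],"angular": [0,0,0]}])

```text
time_s: 18.95
tcp_pos: [472.4, 206.6, 41.4]
ee_rot: [0.0, 0.723, 0.691, -0.0]
force: [3.9, -3.6, -3.1]
finger_gap: 0.167
```

```bash
python3 mv.py done 3.11 0 -2.66 0 0 0; python3 snap.py wrist w11; python3 arc.py 4.65 0.18 18
```

```text
cmd [472.49 206.86  42.  ]
18.95 [472.4 206.6  41.4] [ 1.000e-04  7.231e-01  6.907e-01 -3.000e-04] [ 0.364  0.166  2.109 -0.     0.867 -1.161] [ 3.9 -3.6 -3.1]
[{"xyz": [-0.01, 0, -0.5], "angular": [0, 0, 0]}, {"xyz": [-0.12, 0, -1.0], "angular": [0, 0, 0]}, {"xyz": [-0.31, 0, -1.46], "angular": [0, 0, 0]}, {"xyz": [-0.58, 0, -1.89], "angular": [0, 0, 0]}, {"xyz": [-0.92, 0, -2.26], "angular": [0, 0, 0]}, {"xyz": [-1.32, 0, -2.56], "angular": [0, 0, 0]}, {"xyz": [-1.77, 0, -2.78], "angular": [0, 0, 0]}, {"xyz": [-2.26, 0, -2.92], "angular": [0, 0, 0]}, {"xyz": [-2.76, 0, -2.97], "angular": [0, 0, 0]}, {"xyz": [-3.26, 0, -2.94], "angular": [0, 0, 0]}, {"xyz": [-3.75, 0, -2.81], "angular": [0, 0, 0]}, {"xyz": [-4.2, 0, -2.59], "angular": [0, 0, 0]}, {"xyz": [-4.61, 0, -2.3], "angular": [0, 0, 0]}, {"xyz": [-4.96, 0, -1.94], "angular": [0, 0, 0]}, {"xyz": [-5.25, 0, -1.53], "angular": [0, 0, 0]}, {"xyz": [-5.45, 0, -1.07], "angular": [0, 0, 0]}, {"xyz": [-5.57, 0, -0.58], "angular": [0, 0, 0]}, {"xyz": [-5.59, 0, -0.07], "angular": [0, 0, 0]}] 7.890000000000001
```

View pics/w11.png

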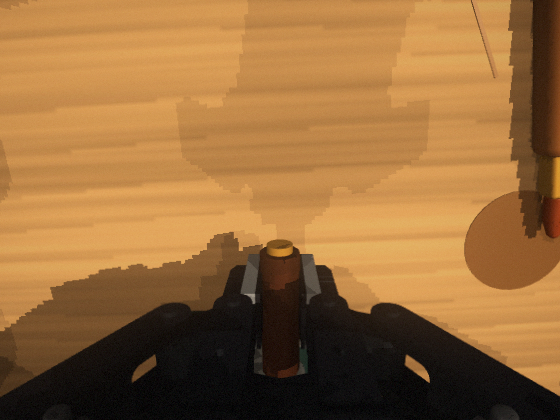

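>>> play_rows(deltas=[{"xyz": [-0.01,0,-0.5],"angular": [0,0,0]},{"xyz": [-0.12,0,-1.0],"angular": [0,0,0]},{"xyz": [-0.31,0,-1.46],"angular": [0,0,0]},{"xyz": [-0.58,0,-1.89],"angular": [0,0,0]},{"xyz": [-0.92,0,-2.26],"angular": [0,0,0]},{"xyz": [-1.32,0,-2.56],"angular": [0,0,0]},{"xyz": [-1.77,0,-2.78],"angular": [0,0,0]},{"xyz": [-2.26,0,-2.92],"angular": [0,0,0]},{"xyz": [-2.76,0,-2.97],"angular": [0,0,0]},{"xyz": [-3.26,0,-2.94],"angular": [0,0,0]},{"xyz": [-3.75,0,-2.81],"angular": [0,0,0]},{"xyz": [-4.2,0,-2.59],"angular": [0,0,0]},{"xyz": [-4.61,0,-2.3],"angular": [0,0,0]},{"xyz": [-4.96,0,-1.94],"angular": [0,0,0]},{"xyz": [-5.25,0,-1.53],"angular": [0,0,0]},{"xyz": [-5.45,0,-1.07],"angular": [0,0,0]},{"xyz": [-5.57,0,-0.58],"angular": [0,0,0]},{"xyz": [-5.59,0,-0.07],"angular": [0,0,0]},{"xyz": [-5.59,0,-0.07],"angular": [0,0,0]}])

```text
time_s: 21.38
tcp_pos: [470.2, 150.8, 41.9]
ee_rot: [0.0, 0.723, 0.691, 0.0]
force: [5.9, -1.7, -1.9]
finger_gap: 0.162
```

```bash
python3 mv.py done -5.59 0 -0.07 0 0 0; python3 snap.py scene s12; python3 snap.py wrist w12; python3 snap.py top t12;python3 arc.py 7.89 0.18 12; python3 - <<'E'
import cv2
p=cv2.imread('pics/s12.png');cv2.imwrite('pics/s12c.png',cv2.resize(p[130:250,280:400],None,fx=5,fy=4.5,interpolation=cv2.INTER_CUBIC))
p=cv2.imread('pics/t12.png');cv2.imwrite('pics/t12c.png',cv2.resize(p[160:280,160:250],None,fx=5,fy=5,interpolation=cv2.INTER_CUBIC))
E
```

```text
cmd [469.92 151.02  42.68]
21.375 [470.2 150.8  41.9] [3.000e-04 7.232e-01 6.907e-01 1.000e-04] [ 0.26   0.126  2.154 -0.     0.86  -1.265] [ 5.9 -1.7 -1.9]
21.425 [470.2 150.8  41.9] [3.000e-04 7.231e-01 6.907e-01 2.000e-04] [ 0.26   0.126  2.154 -0.     0.86  -1.265] [ 6.2 -2.5 -1.6]
21.475 [470.2 150.8  41.9] [3.000e-04 7.231e-01 6.907e-01 2.000e-04] [ 0.26   0.126  2.154 -0.     0.86  -1.265] [ 5.1 -2.  -2.7]
[{"xyz": [0.06, 0, 0.5], "angular": [0, 0, 0]}, {"xyz": [0.21, 0, 0.98], "angular": [0, 0, 0]}, {"xyz": [0.45, 0, 1.42], "angular": [0, 0, 0]}, {"xyz": [0.76, 0, 1.82], "angular": [0, 0, 0]}, {"xyz": [1.14, 0, 2.15], "angular": [0, 0, 0]}, {"xyz": [1.57, 0, 2.41], "angular": [0, 0, 0]}, {"xyz": [2.04, 0, 2.59], "angular": [0, 0, 0]}, {"xyz": [2.53, 0, 2.69], "angular": [0, 0, 0]}, {"xyz": [3.04, 0, 2.69], "angular": [0, 0, 0]}, {"xyz": [3.53, 0, 2.6], "angular": [0, 0, 0]}, {"xyz": [4.0, 0, 2.43], "angular": [0, 0, 0]}, {"xyz": [4.44, 0, 2.17], "angular": [0, 0, 0]}] 10.05
```

View pics/s12c.png

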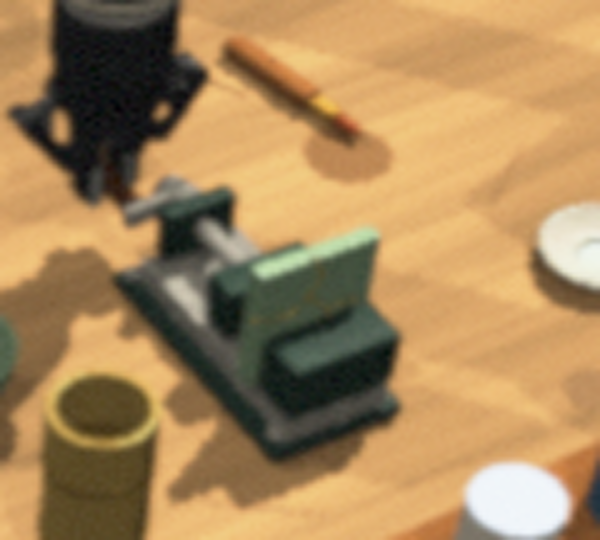

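View pics/t12c.png

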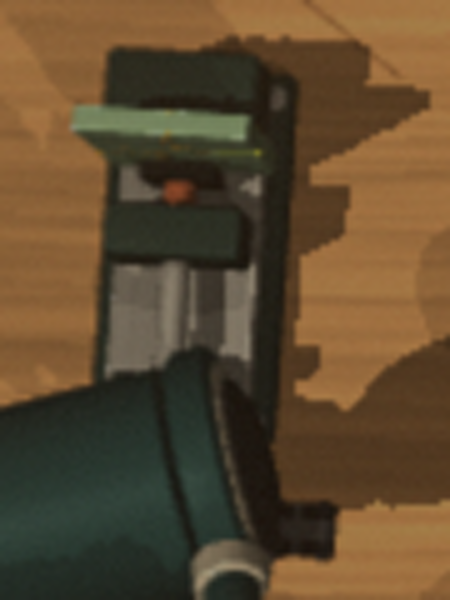

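View pics/w12.png

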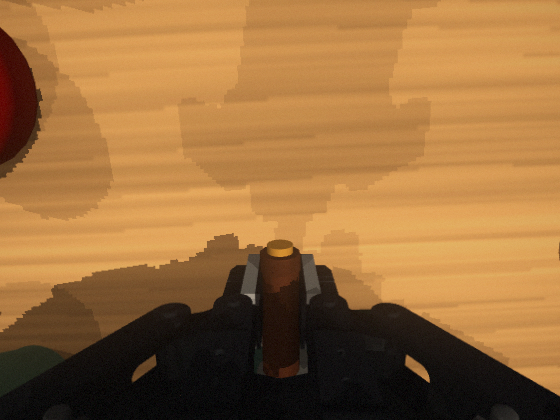

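The sliding jaw has advanced, the tile still stands, and the grip is unchanged. I'll continue to about 10 rad, where the pad should meet the tile.

>>> play_rows(deltas=[{"xyz": [0.06,0,0.5],"angular": [0,0,0]},{"xyz": [0.21,0,0.98],"angular": [0,0,0]},{"xyz": [0.45,0,1.42],"angular": [0,0,0]},{"xyz": [0.76,0,1.82],"angular": [0,0,0]},{"xyz": [1.14,0,2.15],"angular": [0,0,0]},{"xyz": [1.57,0,2.41],"angular": [0,0,0]},{"xyz": [2.04,0,2.59],"angular": [0,0,0]},{"xyz": [2.53,0,2.69],"angular": [0,0,0]},{"xyz": [3.04,0,2.69],"angular": [0,0,0]},{"xyz": [3.53,0,2.6],"angular": [0,0,0]},{"xyz": [4.0,0,2.43],"angular": [0,0,0]},{"xyz": [4.44,0,2.17],"angular": [0,0,0]},{"xyz": [4.44,0,2.17],"angular": [0,0,0]}])

```text
time_s: 23.15
tcp_pos: [472.0, 195.2, 21.2]
ee_rot: [0.0, 0.723, 0.691, -0.0]
force: [4.3, -4.0, 4.8]
finger_gap: 0.16
```

```bash
python3 mv.py done 4.44 0 2.17 0 0 0; python3 snap.py scene s13; python3 snap.py top t13;python3 arc.py 10.05 0.16 12; python3 - <<'E'
import cv2
p=cv2.imread('pics/s13.png');cv2.imwrite('pics/s13c.png',cv2.resize(p[130:250,280:400],None,fx=5,fy=4.5,interpolation=cv2.INTER_CUBIC))
p=cv2.imread('pics/t13.png');cv2.imwrite('pics/t13c.png',cv2.resize(p[160:250,160:250],None,fx=6,fy=6,interpolation=cv2.INTER_CUBIC))
E
```

```text
cmd [471.96 195.37  20.99]
23.15 [472.  195.2  21.2] [ 2.000e-04  7.230e-01  6.908e-01 -2.000e-04] [ 3.440e-01  1.880e-01  2.130e+00 -1.000e-03  8.240e-01 -1.181e+00] [ 4.3 -4.   4.8]
23.2 [472.  195.2  21.2] [ 2.000e-04  7.231e-01  6.908e-01 -2.000e-04] [ 3.440e-01  1.880e-01  2.130e+00 -1.000e-03  8.240e-01 -1.181e+00] [ 3.9 -3.7  5.7]
[{"xyz": [0.34, 0, -0.29], "angular": [0, 0, 0]}, {"xyz": [0.63, 0, -0.63], "angular": [0, 0, 0]}, {"xyz": [0.86, 0, -1.01], "angular": [0, 0, 0]}, {"xyz": [1.03, 0, -1.43], "angular": [0, 0, 0]}, {"xyz": [1.13, 0, -1.86], "angular": [0, 0, 0]}, {"xyz": [1.16, 0, -2.31], "angular": [0, 0, 0]}, {"xyz": [1.12, 0, -2.76], "angular": [0, 0, 0]}, {"xyz": [1.01, 0, -3.19], "angular": [0, 0, 0]}, {"xyz": [0.83, 0, -3.6], "angular": [0, 0, 0]}, {"xyz": [0.58, 0, -3.97], "angular": [0, 0, 0]}, {"xyz": [0.28, 0, -4.31], "angular": [0, 0, 0]}, {"xyz": [-0.07, 0, -4.59], "angular": [0, 0, 0]}] 11.97
```

View pics/s13c.png

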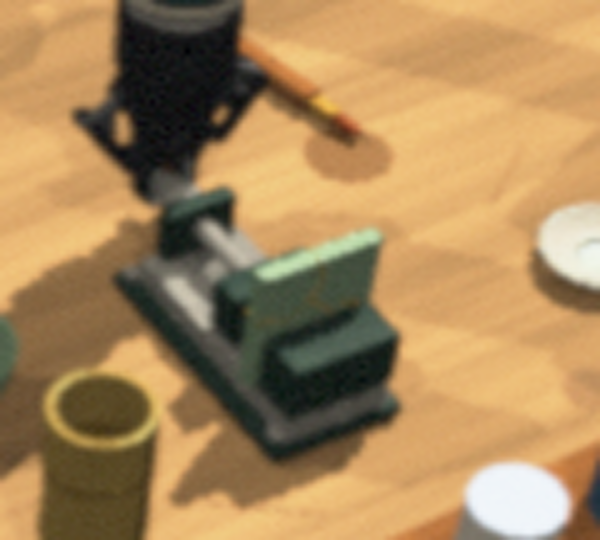

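View pics/t13c.png

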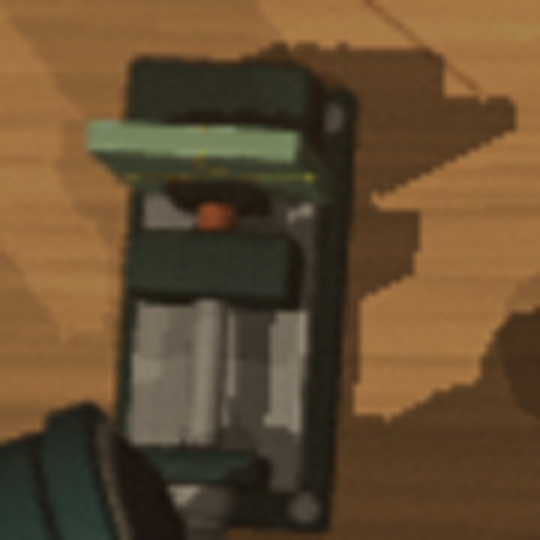

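The pad is at the tile and the tile is still upright. I'll continue to 11.97 rad.

>>> play_rows(deltas=[{"xyz": [0.34,0,-0.29],"angular": [0,0,0]},{"xyz": [0.63,0,-0.63],"angular": [0,0,0]},{"xyz": [0.86,0,-1.01],"angular": [0,0,0]},{"xyz": [1.03,0,-1.43],"angular": [0,0,0]},{"xyz": [1.13,0,-1.86],"angular": [0,0,0]},{"xyz": [1.16,0,-2.31],"angular": [0,0,0]},{"xyz": [1.12,0,-2.76],"angular": [0,0,0]},{"xyz": [1.01,0,-3.19],"angular": [0,0,0]},{"xyz": [0.83,0,-3.6],"angular": [0,0,0]},{"xyz": [0.58,0,-3.97],"angular": [0,0,0]},{"xyz": [0.28,0,-4.31],"angular": [0,0,0]},{"xyz": [-0.07,0,-4.59],"angular": [0,0,0]},{"xyz": [-0.07,0,-4.59],"angular": [0,0,0]}])

```text
time_s: 24.88
tcp_pos: [472.0, 195.4, 66.5]
ee_rot: [-0.0, 0.723, 0.691, 0.001]
force: [6.2, 0.6, -1.7]
finger_gap: 0.166
```

```bash
python3 mv.py done -0.07 0 -4.59 0 0 0; python3 snap.py scene s14; python3 snap.py top t14;python3 arc.py 11.97 0.14 4; python3 - <<'E'
import cv2
p=cv2.imread('pics/s14.png');cv2.imwrite('pics/s14c.png',cv2.resize(p[130:250,280:400],None,fx=5,fy=4.5,interpolation=cv2.INTER_CUBIC))
p=cv2.imread('pics/t14.png');cv2.imwrite('pics/t14c.png',cv2.resize(p[160:250,160:250],None,fx=6,fy=6,interpolation=cv2.INTER_CUBIC))
E
```

```text
cmd [471.93 194.66  66.89]
24.875 [472.  195.4  66.5] [-4.000e-04  7.233e-01  6.905e-01  6.000e-04] [ 3.430e-01  1.210e-01  2.105e+00  2.000e-03  9.150e-01 -1.182e+00] [ 6.2  0.6 -1.7]
24.925 [472.  195.4  66.5] [-4.000e-04  7.233e-01  6.905e-01  6.000e-04] [ 3.430e-01  1.210e-01  2.105e+00  1.000e-03  9.150e-01 -1.182e+00] [ 5.6  1.2 -0.7]
[{"xyz": [-0.34, 0, -0.2], "angular": [0, 0, 0]}, {"xyz": [-0.7, 0, -0.34], "angular": [0, 0, 0]}, {"xyz": [-1.08, 0, -0.44], "angular": [0, 0, 0]}, {"xyz": [-1.47, 0, -0.48], "angular": [0, 0, 0]}] 12.530000000000001
```

View pics/s14c.png

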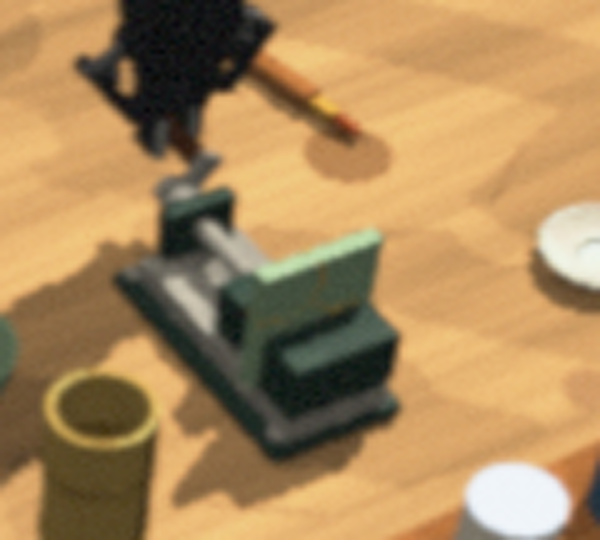

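View pics/t14c.png

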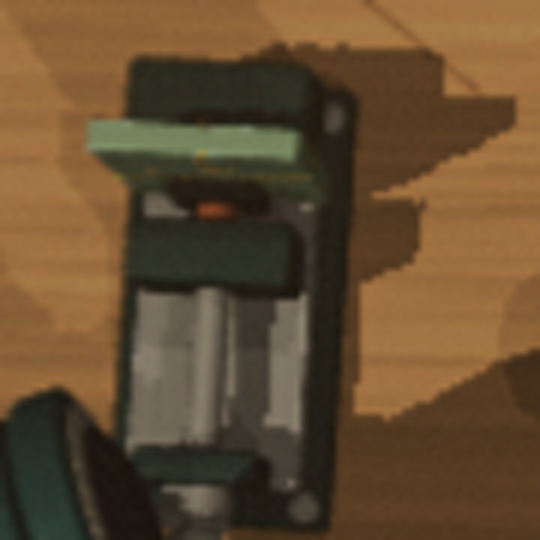

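The stem is visibly shorter in the top view, at crop (215,211): about 16 px from 28 before. That agrees with about 4.5 mm pushed. I'll go on to 12.53 rad.

>>> play_rows(deltas=[{"xyz": [-0.34,0,-0.2],"angular": [0,0,0]},{"xyz": [-0.7,0,-0.34],"angular": [0,0,0]},{"xyz": [-1.08,0,-0.44],"angular": [0,0,0]},{"xyz": [-1.47,0,-0.48],"angular": [0,0,0]},{"xyz": [-1.47,0,-0.48],"angular": [0,0,0]},{"xyz": [-1.47,0,-0.48],"angular": [0,0,0]}])

```text
time_s: 25.72
tcp_pos: [471.5, 181.3, 71.9]
ee_rot: [-0.001, 0.723, 0.691, 0.001]
force: [4.1, 2.6, 2.2]
finger_gap: 0.166
```

```bash
python3 mv.py done -1.47 0 -0.48 0 0 0
```

```text
cmd [471.25 179.98  71.69]
```

>>> play_rows(deltas=[{"xyz": [0,0,0],"angular": [0,0,0]},{"xyz": [0,0,0],"angular": [0,0,0]},{"xyz": [0,0,0],"angular": [0,0,0]},{"xyz": [0,0,0],"angular": [0,0,0]},{"xyz": [0,0,-2],"angular": [0,0,0]},{"xyz": [0,0,-5],"angular": [0,0,0]},{"xyz": [0,-2,-10],"angular": [0,0,0]},{"xyz": [0,-4,-15],"angular": [0,0,0]},{"xyz": [0,-4,-17],"angular": [0,0,0]},{"xyz": [0,-4,-17],"angular": [0,0,0]},{"xyz": [0,-4,-17],"angular": [0,0,0]}], claw=0.5)

```text
time_s: 27.1
tcp_pos: [430.6, 181.5, 240.3]
ee_rot: [-0.001, 0.723, 0.691, -0.001]
force: [-1.3, -0.5, -0.2]
finger_gap: 0.502
```

```bash
python3 mv.py done 0 -4 -17 0 0 0; python3 snap.py scene s15; python3 snap.py top t15; python3 snap.py wrist w15;python3 - <<'E'
import cv2
p=cv2.imread('pics/s15.png');cv2.imwrite('pics/s15c.png',cv2.resize(p[130:250,280:400],None,fx=5,fy=4.5,interpolation=cv2.INTER_CUBIC))
p=cv2.imread('pics/t15.png');cv2.imwrite('pics/t15c.png',cv2.resize(p[160:250,160:250],None,fx=6,fy=6,interpolation=cv2.INTER_CUBIC))
E
```

```text
cmd [431.31 181.78 241.69]
27.1 [430.6 181.5 240.3] [-6.000e-04  7.233e-01  6.906e-01 -9.000e-04] [ 0.345 -0.142  2.017  0.     1.269 -1.179] [-1.3 -0.5 -0.2]
27.15 [430.4 181.4 239.8] [-7.000e-04  7.233e-01  6.905e-01 -1.400e-03] [ 0.345 -0.142  2.017  0.     1.269 -1.179] [-0.6 -0.8  0.6]
27.2 [430.4 181.3 239.7] [-0.0008  0.7233  0.6905 -0.0016] [ 0.345 -0.141  2.017  0.     1.269 -1.179] [-0.8 -0.7 -0.1]
```

View pics/s15.png

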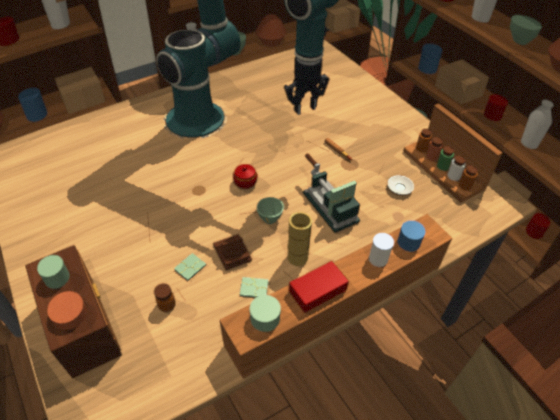

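View pics/t15c.png

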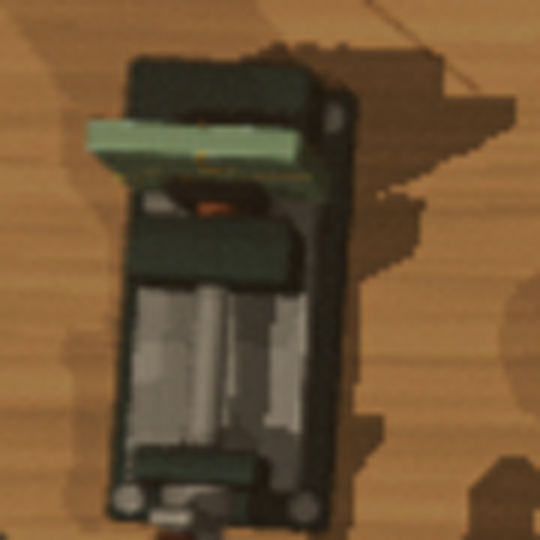

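View pics/w15.png

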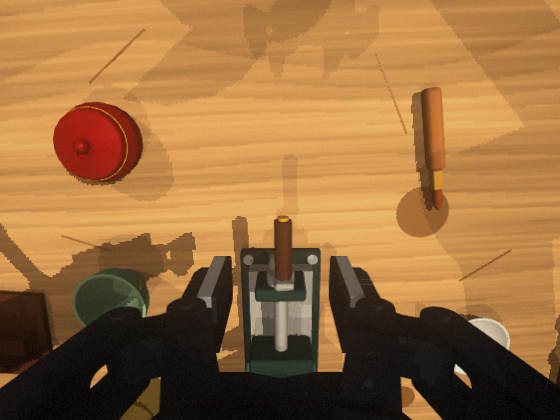

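Everything stands and the handle is at the top. To check the stem length and the tile's tilt I'll repeat the earlier side-on wrist view.

```bash
python3 mv.py tgt 615 90 300 -2.6 0
```

```text
xyz [-8.32, 18.773, -5.834] ang [-0.0002, -0.0001, 1.5701]
```

>>> play_rows(deltas=[{"xyz": [0,0,-5.8],"angular": [0,0,0.1]},{"xyz": [-2,4,-5.8],"angular": [0,0,0.28]},{"xyz": [-4,8,-5.8],"angular": [0,0,0.46]},{"xyz": [-6,12,-5.8],"angular": [0,0,0.64]},{"xyz": [-8.3,18.8,-5.8],"angular": [0,0,0.82]},{"xyz": [-8.3,18.8,-5.8],"angular": [0,0,1.0]},{"xyz": [-8.3,18.8,-5.8],"angular": [0,0,1.18]},{"xyz": [-8.3,18.8,-5.8],"angular": [0,0,1.36]},{"xyz": [-8.3,18.8,-5.8],"angular": [0,0,1.57]},{"xyz": [-8.3,18.8,-5.8],"angular": [0,0,1.57]},{"xyz": [-8.3,18.8,-5.8],"angular": [0,0,1.57]},{"xyz": [-8.3,18.8,-5.8],"angular": [0,0,1.57]},{"xyz": [-8.3,18.8,-5.8],"angular": [0,0,1.57]}])

```text
time_s: 28.88
tcp_pos: [615.3, 90.2, 299.6]
ee_rot: [-0.0, 1.0, -0.022, -0.0]
force: [-0.0, -0.4, -0.7]
finger_gap: 0.502
```

```bash
python3 mv.py done -8.3 18.8 -5.8 0 0 1.57; python3 snap.py wrist w16; python3 - <<'E'
import cv2
p=cv2.imread('pics/w16.png');cv2.imwrite('pics/w16c.png',cv2.resize(p[10:140,140:370],None,fx=3.4,fy=3.4,interpolation=cv2.INTER_CUBIC))
E
```

```text
cmd [615.28  90.19 299.66]
28.875 [615.3  90.2 299.6] [-1.000e-04  9.998e-01 -2.220e-02 -0.000e+00] [0.105 0.13  1.638 0.    1.374 0.15 ] [-0.  -0.4 -0.7]
```

View pics/w16c.png

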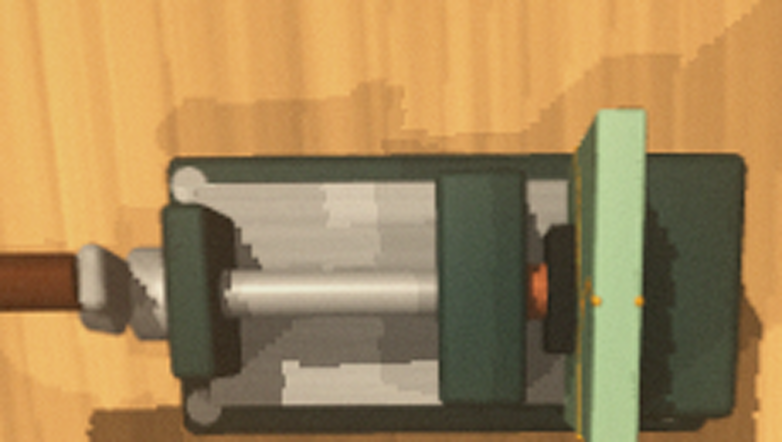

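```bash
python3 - <<'E'
import pickle
from h import *
s,p,d,c=pickle.load(open("pics/w16.pkl","rb"))
f=lambda l:np.array(l,float)/3.4+[140,10]-.35
print('slide front',plane(c,f([(526,172),(525,402)]),81,s).round(1))
print('slide back',plane(c,f([(437,172),(440,402)]),81,s).round(1))
print('tile top x (z134)',plane(c,f([(598,108),(645,108)]),134,s).round(1))
print('tile bottom back (z34)',plane(c,f([(568,180)]),34,s).round(1))
P=cloud(c,d,s);print('tile top depth',np.nanmedian(P[60:130,318:327].reshape(-1,3),0).round(1))
print('stem ends z70',plane(c,f([(527,300),(548,300)]),70,s).round(1))
m=P[42:140,305:315].reshape(-1,3)
s1,_,d1,c1=pickle.load(open("pics/s15.pkl","rb"));_,p1,_,_=pickle.load(open("pics/s15.pkl","rb"));P=cloud(c1,d1)
R=P[176:205,328:356].reshape(-1,3);R=R[(R[:,2]>86)&(R[:,2]<132)];print(len(R));n=np.linalg.svd(R-R.mean(0),full_matrices=False)[2][2];print('tile face n',n.round(3))
E
```

```text
slide front [[633.  204.2  81. ]
 [630.5 140.9  81. ]]
slide back [[608.  205.3  81. ]
 [605.5 142.   81. ]]
tile top x (z134) [[648.3 211.4 134. ]
 [659.4 210.9 134. ]]
tile bottom back (z34) [[648.3 206.8  34. ]]
tile top depth [652.9 170.5 134.1]
stem ends z70 [[632.5 169.9  70. ]
 [638.8 169.7  70. ]]
292
tile face n [-0.996  0.075 -0.048]
```

```bash
python3 -c "
from plant import robot
print(robot.close_job())"
```

```text
the job is handed in; nothing more can be done
None
```

I took the gold-seamed tile from its rest, stood it on the vise bed about 3 mm off the cork face, and let go. I then led the crank from about 2.28 to 12.5 rad, released it, backed the arm away, and handed the job in at about 29 s. No verdict was reported.

- **Tile:** its top is at z = 134 mm. The back face is at the same x (648.3 mm) at the foot and at the top, so it is upright. It is centred across the jaws to about 1 mm.
- **Pad:** about 6.3 mm of the 12 mm copper stem shows, so it is pushed in about 6 mm. The jaw's measured travel, about 25.5 mm against 26.1 expected, agrees within 1 mm.
- **Bystanders:** the last scene view shows the cup, jar, bamboo, burnisher, dish and amber jar still standing where they were. I checked that by eye only, not by measuring.
- **Disagreements:**
  - A coarse depth fit of the tile's face from the scene camera came out 2.8 degrees off upright, against about 0 from the wrist camera. Both are inside the 4 degree limit.
  - The gripper reading on the handle was about 2 mm under its stated thickness, with no sign of slip.

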